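Sort mixed sensor housings into their assembly nests

TASK

Sort the four mixed sensor housings into the assembly nests behind them, one in each, standing flat on the nest's metal base: each of the two plain domes with a short square port goes into a nest whose front wall is cut open, with its port lying in the opening; the flanged one with the flat elbow on top goes into the nest with the unbroken front wall, turned as you like; the one with the thick round side port goes into the tall nest, its port over the low step in front. Leave the wire spool and the red cutters where they lie.

Things in the scene. Friction and masses are not known exactly. Their poses are not given: they have to be found in the camera images.
- dome_a: Plain dome housing, 45 g: smooth grey dome, 55 mm round, 39 high, black cap on top (12 wide, to 50); square port 16 wide sticks out low (3-14 high), its end 43 mm from the dome axis. Origin on the underside, z up; port points to -y; dome axis at x 0, y +8 mm. Sides upright only 2-11 mm above the base: grip low, across the dome along x.
- dome_b: The second plain dome housing, the same as dome_a in every respect.
- elbow: Flanged housing, 45 g: grey flange 52 mm round, 8 high, then a cone to 29 mm round at 30 high; black cap on top (12 wide, to 42) and a flat elbow outlet pointing sideways, 28-38 high, its end 28 mm from the axis. Origin: centre of the underside, z up; elbow points to -y. Grip low, across the flange along x.
- side_port: Housing with one thick side port, 45 g: round grey body 50 mm wide, 38 high, sides nearly upright to 17, black cap on top (12 wide, to 49); round port 20 mm thick with black end, level, 12-32 high, its end 45 mm from the body axis. Origin on the underside, z up; port points to -y; body axis at x 0, y +8 mm. Grip low, across the body along x (widest 14 mm up).
- slot_nest_a: Fixed nest on an aluminium disc 94 mm wide, 10 thick. Origin: underside centre; z up, x away from robot. The housing stands on the disc (z 10). Black curved walls at back (+x) and front (-x), 12 mm high, inner radius 33.5, 10 thick; sides (+-y) open 41 mm for fingers. The front wall has a 30 mm opening in its middle for a dome's port. Centred dome with its port to -x: origin at x -8, y 0.
- slot_nest_b: The second nest with an open front, the same as slot_nest_a in every respect. Either dome may go in either of the two.
- closed_nest: Fixed nest on an aluminium disc 94 mm wide, 10 thick. Origin: underside centre; z up, x away from robot. The housing stands on the disc (z 10). Black curved walls at back (+x) and front (-x), 12 mm high, inner radius 32, 10 thick, both unbroken; sides (+-y) open 41 mm for fingers. Centred flanged housing: origin at x 0, y 0.
- saddle_nest: Fixed nest on an aluminium disc 94 mm wide, 10 thick. Origin: underside centre; z up, x away from robot. The housing stands on the disc (z 10). Black curved walls at back (+x) and front (-x), 24 mm high, inner radius 31, 10 thick; sides (+-y) open 40 mm for fingers. The middle of the front wall is a low step, 30 wide, 8 high, for the thick port. Centred housing with its port to -x: origin at x -8, y 0.
- spool_small: Bystander, not to be moved: small wire spool, black flanges and red winding, 66 mm wide, 48 high, standing right of the nests; origin: centre of the underside.
- cutters_1: Bystander, not to be moved: side cutters with red grips, 146 x 52 x 14 mm, lying left of the nests; origin under the middle.
Things that resemble listed ones, but are neither listed nor needed, are in the scene too. Leave any turquoise look-alike of the elbow alone.

How it is judged (in metres and radians):
At the end, for the whole second after the job is handed in: Each housing seated in a nest of its kind, one in each: axis within 11 mm of the nest centre in x and y, underside within 3.5 mm of the plate, tilt under 0.12 rad, at rest; dome and thick ports in the front openings within 0.35 rad; spool and cutters within 20 mm of their start ((((x of dome_a in the frame of slot_nest_a between -0.019 and 0.003 m and y of dome_a in the frame of slot_nest_a between -0.011 and 0.011 m and z of dome_a in the frame of slot_nest_a between 0.006 and 0.0135 m and angle between dome_a's own z axis and vertical below 0.12 rad and linear speed of dome_a below 0.02 m/s and angle between the y axis of dome_a and the x axis of slot_nest_a, either way round below 0.35 rad) and (x of dome_b in the frame of slot_nest_b between -0.019 and 0.003 m and y of dome_b in the frame of slot_nest_b between -0.011 and 0.011 m and z of dome_b in the frame of slot_nest_b between 0.006 and 0.0135 m and angle between dome_b's own z axis and vertical below 0.12 rad and linear speed of dome_b below 0.02 m/s and angle between the y axis of dome_b and the x axis of slot_nest_b, either way round below 0.35 rad)) or ((x of dome_a in the frame of slot_nest_b between -0.019 and 0.003 m and y of dome_a in the frame of slot_nest_b between -0.011 and 0.011 m and z of dome_a in the frame of slot_nest_b between 0.006 and 0.0135 m and angle between dome_a's own z axis and vertical below 0.12 rad and linear speed of dome_a below 0.02 m/s and angle between the y axis of dome_a and the x axis of slot_nest_b, either way round below 0.35 rad) and (x of dome_b in the frame of slot_nest_a between -0.019 and 0.003 m and y of dome_b in the frame of slot_nest_a between -0.011 and 0.011 m and z of dome_b in the frame of slot_nest_a between 0.006 and 0.0135 m and angle between dome_b's own z axis and vertical below 0.12 rad and linear speed of dome_b below 0.02 m/s and angle between the y axis of dome_b and the x axis of slot_nest_a, either way round below 0.35 rad))) and x of elbow in the frame of closed_nest between -0.011 and 0.011 m and y of elbow in the frame of closed_nest between -0.011 and 0.011 m and z of elbow in the frame of closed_nest between 0.006 and 0.0135 m and angle between each of elbow, side_port's own z axis and vertical below 0.12 rad and linear speed of each of elbow, side_port below 0.02 m/s and x of side_port in the frame of saddle_nest between -0.019 and 0.003 m and y of side_port in the frame of saddle_nest between -0.011 and 0.011 m and z of side_port in the frame of saddle_nest between 0.006 and 0.0135 m and angle between the y axis of side_port and the x axis of saddle_nest, either way round below 0.35 rad and distance of each of spool_small, cutters_1 from where it was at the start of the episode below 0.02 m); the robot touches nothing.
It fails at once if the wire spool is pushed away or knocked over (distance of spool_small from where it was at the start of the episode above 0.03 m or angle between spool_small's own z axis and vertical above 0.5 rad).
It fails at once if the red cutters are pushed away (distance of cutters_1 from where it was at the start of the episode above 0.03 m).
It also fails if it takes over 109 s, if anything falls off the work surface, if the arm or the gripper's body presses on something with over 40 N, if the wrist force passes 120 N, or if a joint passes its speed limit or range.

ROBOT

A 6-joint arm with a two-finger parallel gripper is mounted at the origin on a cart in front of the work surface, level with it; the furniture and walls round the work are solid. World frame = base frame: x ahead of the robot, y to its left, z up, the work surface at z = 0. Lengths are in m, angles in degrees, forces in N, time in s.
With the tool pointing down it reaches from about 0.35 to 0.925 m from the base axis. Payload 6.4 kg.
Tool frame: the origin (TCP) lies midway between the tips of the shut fingers; the grasp point (between the pads) lies 19 mm behind it; z points along the fingers, x is the direction in which the jaws open and shut, and the axes are right-handed (so a half turn about z gives the same grasp; the last joint's range is limited). The gripper opens to 94 mm and grips with 3 to 60 N. Pads are 16 mm wide; open, the fingers measure 119 mm over their backs; the gripper's body (75 mm by 177 mm) begins 78 mm behind the grasp point.
Start: joints at [55.113, 14.043, 89.255, -0, 76.702, -9.975], TCP at [0.274, 0.59, 0.205] pointing down, gripper open.
Joint ranges: [-179.41, 179.41], [-58.25, 129.5], [7.25, 145.43], [-54.29, 234.29], [11.92, 165.04], [-157.13, 157.13]. Speed limits (degrees/s): [147.25, 147.25, 180, 180, 180, 180].

INTERFACE

Orientations are given as [roll, pitch, yaw] about the fixed x, y, z axes, in that order (R = Rz(yaw) Ry(pitch) Rx(roll)).
In Python, from bench import bot, read_camera, close_job gives the robot as it stands.
- The arm moves only by the tool jog_arm, never from a script. Its argument "moves" is a list of rows, each an object with "slide": the shift along the tool's x, y, z normalised to -1 to 1, where 1 is 0.05 m, a list of three; "rot": the turn, a rotation vector about the tool's x, y, z normalised to -1 to 1, where 1 is 2 rad, a list of three. In form: [{"slide": [dx, dy, dz], "rot": [rx, ry, rz]}, ...]. A call has exactly 5 rows; each row shifts and turns the commanded pose from where the row before left it, along the tool's axes as they then stand; what a row does not reach is not made up. A row lasts 1/10 s, in which the tool goes at most 50 mm and 8.59 degrees, less where a joint would pass 70% of its speed; a pose out of reach is approached as far as the arm can. A call with a number of a shift or a turn outside -1 to 1 is refused whole. A call with a gripper value outside its range is refused whole. "gripper" is the opening, from 0 (shut) to 1 (fully open), set as the call begins (left out, the last holds). The fingers move at their own pace and stop on an object; "squeeze" is the grip in N (left out, the last holds). Time passes only in rows, so rows that do not move let the fingers close, or fill a call up. It gives the time, the measured TCP pose, the force and the opening at its end, in the units of the state.
- bot.sense(): the state, without advancing time (a new reading comes with each control period).
- read_camera(name): name is "side" or "top"; returns a dict with "color" (480x640x3 uint8, blue, green, red), "fovy" (degrees; the focal length in pixels is half the picture's height over the tangent of half this angle, whatever the lens; pixels are square), "cx", "cy" (the principal point, pixels), "xyz" and "orientation" of the camera in the world. Camera axes: x right, y down, z forward; pixel columns grow to the right and rows downward; lengths in m; the calibration is good to about 2 mm. A picture is of the moment at which its call begins. There is no depth.
- close_job(): hands the job in, once; it reports no verdict.
The state is a dict: "time_s": time; "qpos": joint angles; "joint_vel": joint speeds; "tau": joint torques, N m; "eef_pos": TCP position; "eef_rot": TCP orientation; "ft_force": force on the tool from outside, world axes, zero at the start; "ft_torque": the same for the moment, N m; "finger_gap": finger opening in m.
Only numpy, scipy, OpenCV 4.12 (cv2) and the standard library are available. Lean on these libraries where they do the work, as an engineer would, in place of code of your own. Each camera call takes 0.05 s, during which the arm holds its last target.

## Working session

There is one attempt and no reset: what is moved stays moved. The work goes in short steps, Python scripts to look and compute and a tool call to move; the robot and the scene stay as the last step left them, time stands still between calls to the robot, and variables do not carry over. Pictures are saved under pics/ and viewed, and the job is handed in when it is done.

Besides the shell and the picture viewer there is one more tool, called after ">>>" in YAML: its name, and indented under it one key for each argument. jog_arm: Moves the arm, as the interface text tells. Its arguments: {"type":"object","properties":{"moves":{"type":"array"},"gripper":{"type":"number"},"squeeze":{"type":"number"}},"required":["moves"]}

```bash
mkdir -p pics; ls; python3 - <<'E'
from bench import bot, read_camera
import cv2
print(bot.sense())
for n in("side","top"):
    c=read_camera(n); cv2.imwrite(f"pics/{n}0.png",c["color"]); print(n,{k:v for k,v in c.items() if k!="color"})
E
```

```text
pics
{'time_s': 0.0, 'qpos': array([ 5.51100786e+01,  1.40824124e+01,  8.93233635e+01, -2.21856242e-03,
        7.66995074e+01, -9.97746721e+00]), 'joint_vel': array([ 0.04188788,  0.08122678, -0.02720907,  0.04977761,  0.08131215,
        0.12897561]), 'tau': array([ 1.11569538e-03, -4.15851617e+01, -3.14596796e+01,  6.84780045e-02,
        3.32659506e-02, -1.25537213e-04]), 'eef_pos': array([0.27349098, 0.58902127, 0.20437892]), 'eef_rot': array([-1.79983884e+02,  1.04064870e-01,  6.50880728e+01]), 'ft_force': array([ 0.1805443 , -0.58905028,  0.12324338]), 'ft_torque': array([ 0.03437943, -0.02341605,  0.00221653]), 'finger_gap': 0.09403712815553943}
side {'fovy': 56.767235487172925, 'cx': 323.5765396683775, 'cy': 242.98069087654542, 'xyz': array([ 0.178524  , -1.02471344,  0.69598215]), 'orientation': array([-126.00522167,   -1.08836073,  -21.01702141])}
top {'fovy': 57.931923178187425, 'cx': 318.6480137003914, 'cy': 236.0817814900138, 'xyz': array([ 0.28846774, -0.20109439,  1.04851126]), 'orientation': array([-169.10310319,    0.95184599,  -91.51865565])}
```

View pics/top0.png

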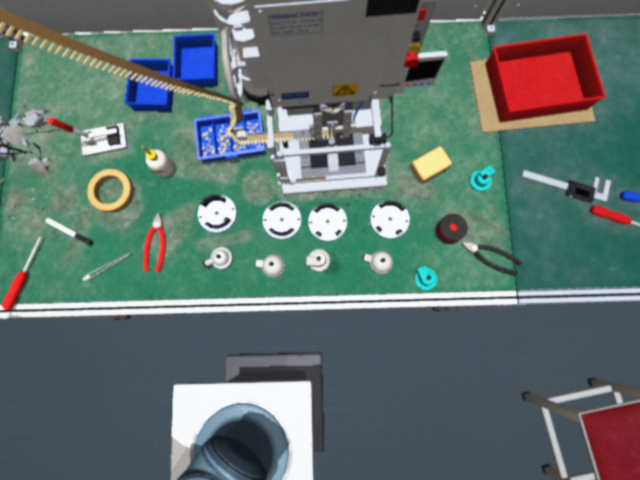

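View pics/side0.png

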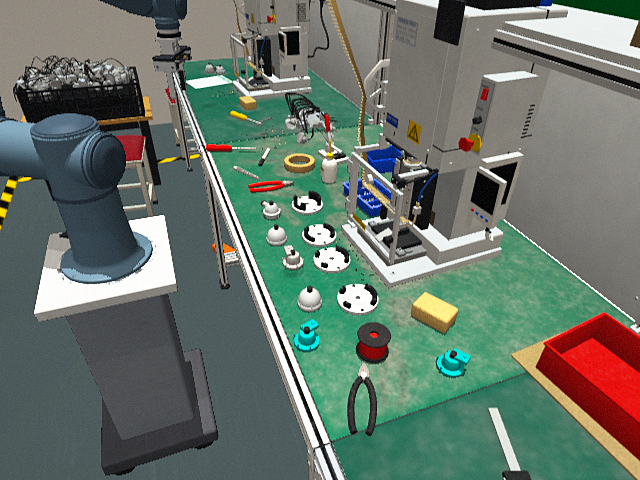

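```bash
python3 - <<'E'
import cv2
a=cv2.imread("pics/top0.png")[180:300,185:445]; cv2.imwrite("pics/topz.png",cv2.resize(a,None,fx=3,fy=3,interpolation=cv2.INTER_CUBIC))
a=cv2.imread("pics/side0.png")[170:370,240:400]; cv2.imwrite("pics/sidez.png",cv2.resize(a,None,fx=3,fy=3,interpolation=cv2.INTER_CUBIC))
E
```

```text
(no output)
```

View pics/topz.png

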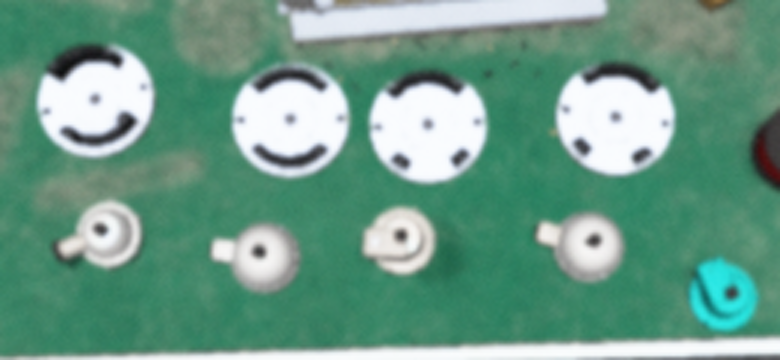

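View pics/sidez.png

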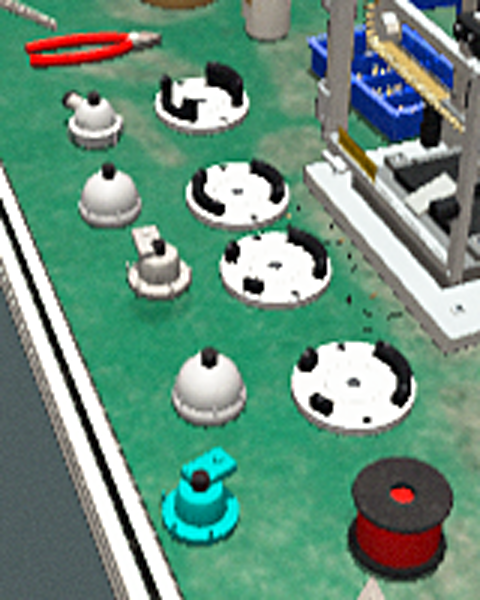

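```bash
cat > h.py <<'E'
import numpy as np, cv2
from scipy.spatial.transform import Rotation as Rn
from bench import bot, read_camera
def cam(n):
    c=read_camera(n); c["f"]=240/np.tan(np.radians(c["fovy"]/2)); c["R"]=Rn.from_euler("xyz",c["orientation"],degrees=True).as_matrix(); return c
def ray(c,u,v):
    d=c["R"]@np.array([(u-c["cx"])/c["f"],(v-c["cy"])/c["f"],1.]); return d
def onz(c,u,v,z):
    d=ray(c,u,v); return (c["xyz"]+d*(z-c["xyz"][2])/d[2])[:2]
def proj(c,p):
    q=c["R"].T@(np.asarray(p,float)-c["xyz"]); return np.array([c["cx"]+c["f"]*q[0]/q[2],c["cy"]+c["f"]*q[1]/q[2]])
def tri(c1,p1,c2,p2):
    A=[];b=[]
    for c,p in((c1,p1),(c2,p2)):
        d=ray(c,*p);d/=np.linalg.norm(d);M=np.eye(3)-np.outer(d,d);A.append(M);b.append(M@c["xyz"])
    return np.linalg.lstsq(np.vstack(A),np.hstack(b),rcond=None)[0]
def nongreen(im):
    h=cv2.cvtColor(im,cv2.COLOR_BGR2HSV); g=cv2.inRange(h,(55,70,20),(85,255,255)); return cv2.bitwise_not(g)
def zoom(im,u,v,r,f,name):
    a=im[v-r:v+r,u-r:u+r]; cv2.imwrite(name,cv2.resize(a,None,fx=f,fy=f,interpolation=cv2.INTER_CUBIC))
E
python3 - <<'E'
from h import *
t=cam("top"); s=cam("side")
for c,n in((t,"top"),(s,"side")):
    m=nongreen(c["color"]); k,l,st,ce=cv2.connectedComponentsWithStats(m)
    for i in range(1,k):
        if 300<st[i,4]<4000: 
            cs,_=cv2.findContours((l==i).astype("uint8"),cv2.RETR_EXTERNAL,cv2.CHAIN_APPROX_NONE)
            e=cv2.fitEllipse(cs[0]); print(n,st[i],ce[i].round(1),np.round(e[0],1),np.round(e[1],1),"z10",onz(c,*e[0],.01).round(4))
    g=cv2.cvtColor(c["color"],cv2.COLOR_BGR2GRAY)
    d=((g<70)*255).astype("uint8"); k,l,st,ce=cv2.connectedComponentsWithStats(d)
    for i in range(1,k):
        if 3<st[i,4]<250 and ((n=="top" and 190<ce[i][0]<420 and 190<ce[i][1]<290) or (n=="side" and 240<ce[i][0]<400 and 170<ce[i][1]<340)): print(n,"dark",st[i][4],ce[i].round(1),onz(c,*ce[i],.05 if False else .01).round(4))
E
```

```text
top [470 165  25  26 440] [481.9 178.4] [481.9 178.5] [19.9 27.6] z10 [ 0.6226 -0.5989]
top [ 520  169  120   61 2336] [585.7 196. ] [589.  197.5] [ 40.6 118.1] z10 [ 0.5656 -0.8554]
top [615 189  25  21 351] [628.8 197. ] [629.1 197.2] [17.4 26.8] z10 [ 0.5633 -0.9528]
top [ 197  195   40   38 1196] [216.6 213.4] [216.6 213.4] [36.8 39.6] z10 [0.5533 0.0619]
top [ 369  201   41   38 1196] [389.4 219.5] [389.4 219.5] [36.5 39.9] z10 [ 0.5251 -0.3635]
top [ 142  204   53   69 1744] [164.3 236.5] [165.2 235.2] [33.7 74. ] z10 [0.5022 0.1875]
top [ 308  204   40   38 1183] [327.2 222.1] [327.2 222.1] [36.6 39.3] z10 [ 0.523  -0.2112]
top [ 436  206   85   69 2285] [471.9 233.8] [476.1 236.8] [42.2 91.1] z10 [ 0.4758 -0.5706]
top [197 235  38  35 808] [217.6 251.5] [217.5 251. ] [34.3 35.2] z10 [0.4591 0.0578]
top [306 249  25  23 441] [318.  259.9] [317.9 259.9] [22.  23.9] z10 [ 0.4303 -0.1859]
top [363 251  30  23 498] [379.2 261.4] [379.1 261.4] [21.7 28.9] z10 [ 0.4224 -0.3329]
top [255 254  30  24 511] [271.2 265.1] [271.1 265.1] [22.3 28.8] z10 [ 0.4209 -0.0725]
top [414 266  24  
[... 2075 characters left out ...]
225.9] [ 0.6608 -0.1088]
side dark 74 [308.  234.4] [ 0.5037 -0.0974]
side dark 108 [373.1 247.8] [ 0.6431 -0.2108]
side dark 85 [387.8 240.5] [ 0.6944 -0.1946]
side dark 102 [343.1 252.8] [ 0.5611 -0.2045]
side dark 18 [292.7 251.8] [ 0.4411 -0.1575]
side dark 25 [317.  253.8] [ 0.4969 -0.186 ]
side dark 4 [331.5 258. ] [ 0.5251 -0.2146]
side dark 29 [323.9 264.9] [ 0.4973 -0.2338]
side dark 6 [300.3 266.7] [ 0.4404 -0.221 ]
side dark 121 [371.7 293.2] [ 0.5629 -0.3666]
side dark 27 [309.1 288.8] [ 0.4337 -0.3042]
side dark 37 [342.2 289.9] [ 0.504  -0.3335]
side dark 36 [346.7 304.4] [ 0.4946 -0.3808]
side dark 37 [306.2 330.1] [ 0.3855 -0.4218]
side dark 11 [314.6 327.9] [ 0.404  -0.4222]
```

```bash
cat >> h.py <<'E'
def spot(c,u,v,r=4):
    g=cv2.cvtColor(c["color"],cv2.COLOR_BGR2GRAY).astype(float)
    u0,v0=int(round(u)),int(round(v))
    w=g[v0-r:v0+r+1,u0-r:u0+r+1]; th=np.percentile(w,70); k=np.clip(th-25-w,0,None); 
    yy,xx=np.mgrid[-r:r+1,-r:r+1]; s=k.sum()
    return np.array([u0+(k*xx).sum()/s,v0+(k*yy).sum()/s])
E
python3 - <<'E'
from h import *
t=cam("top"); s=cam("side")
N={"saddle":((216.7,213),None),"closed":((281.7,219.5),(319,233.5)),"slotA":((327.5,221.5),(331.5,258)),"slotB":((390,219),(358,297.5)),
"sp":((218.7,256.5),(270.8,202.6)),"d1":((271.3,263.7),(275.5,226.8)),"elb":((318.5,258.8),(292.7,251.8)),"d2":((383,260),(309.1,288.8))}
for n,(a,b) in N.items():
    z=.01 if n[0] in"sc" and n!="sp" else {"sp":.049,"elb":.042}.get(n,.05)
    r=3 if z==.01 else 4
    p=spot(t,*a,r); print(n,p.round(1),"top@z",z,onz(t,*p,z-.003).round(4) if z>.01 else onz(t,*p,z).round(4),end=" ")
    if b: q=spot(s,*b,r); print(q.round(1),onz(s,*q,z-.003*(z>.01)).round(4),"tri",tri(t,p,s,q).round(4))
    else: print()
a=t["color"][190:290,190:300];cv2.imwrite("pics/z1.png",cv2.resize(a,None,fx=6,fy=6,interpolation=cv2.INTER_NEAREST))
a=t["color"][190:290,300:410];cv2.imwrite("pics/z2.png",cv2.resize(a,None,fx=6,fy=6,interpolation=cv2.INTER_NEAREST))
E
```

```text
saddle [216.3 212.5] top@z 0.01 [0.5557 0.0626] 
closed [281.3 219.2] top@z 0.01 [ 0.5339 -0.0985] [318.7 233.4] [ 0.5328 -0.1025] tri [ 0.5345 -0.0981  0.0068]
slotA [327.2 220.9] top@z 0.01 [ 0.526  -0.2112] [331.4 257.9] [ 0.5248 -0.2142] tri [ 0.5264 -0.2112  0.0075]
slotB [389.8 218.5] top@z 0.01 [ 0.5276 -0.3646] [357.5 297. ] [ 0.527  -0.3672] tri [ 0.5281 -0.365   0.0077]
sp [218.  255.9] top@z 0.049 [0.4416 0.0474] [271.  201.5] [0.4418 0.0433] tri [0.4425 0.0481 0.0431]
d1 [270.9 263.4] top@z 0.05 [ 0.4203 -0.0767] [275.9 225.8] [ 0.4203 -0.0821] tri [ 0.4213 -0.0763  0.043 ]
elb [318.2 258.1] top@z 0.042 [ 0.4307 -0.187 ] [293.  251.6] [ 0.4311 -0.1934] tri [ 0.4322 -0.1871  0.034 ]
d2 [382.6 259.7] top@z 0.05 [ 0.4214 -0.3365] [309.2 288.2] [ 0.4208 -0.3412] tri [ 0.4221 -0.337   0.0431]
```

View pics/z1.png

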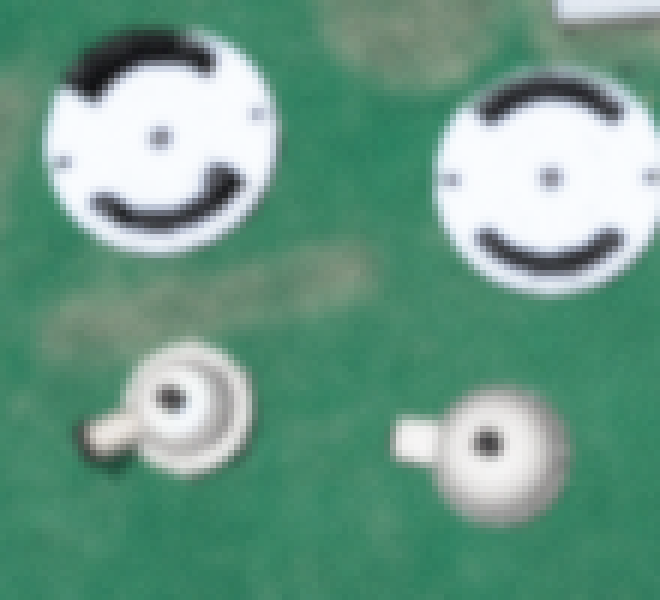

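View pics/z2.png

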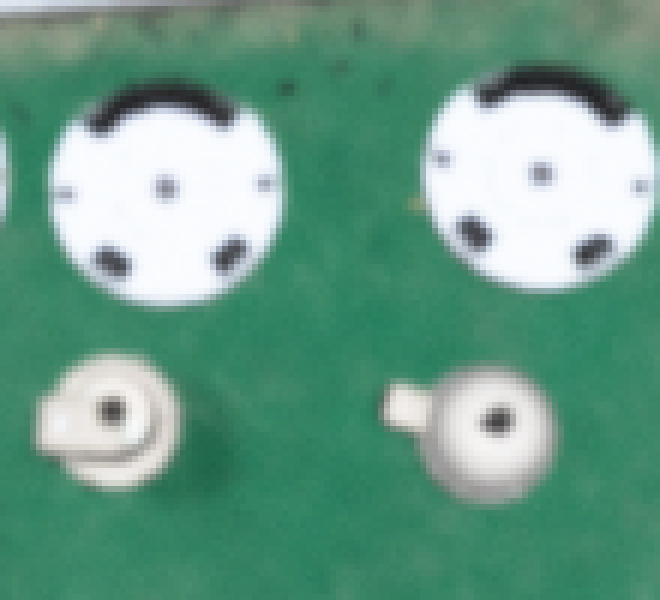

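```bash
python3 - <<'E'
from h import *
t=cam("top"); s=cam("side")
ax={"sp":(.4416,.0474),"d1":(.4203,-.0767),"elb":(.4307,-.187),"d2":(.4214,-.3365)}
for n,(u,v,z) in {"sp":(190+88/6,190+440/6,.026),"d1":(190+394/6,190+438/6,.014),"d2":(300+386/6,190+404/6,.014),"elb":(300+40/6,190+425/6,.036)}.items():
    p=onz(t,u-.5+.08,v-.42,z); d=p-ax[n]; print(n,p.round(4),"len",np.hypot(*d).round(4),"dir",np.degrees(np.arctan2(d[1],d[0])).round(1))
for n,o,a,b in(("saddle",190,(64,162),(258,113)),("closed",190,(452,180),(651,177)),("slotA",300,(66,193),(265,183)),("slotB",300,(442,158),(640,188))):
    A=spot(t,o+a[0]/6,190+a[1]/6,2);B=spot(t,o+b[0]/6,190+b[1]/6,2)
    P=onz(t,*A,.01);Q=onz(t,*B,.01);d=P-Q;print(n,A,B,"mid",((P+Q)/2).round(4),"len",np.hypot(*d).round(4),"yaw",(np.degrees(np.arctan2(d[1],d[0]))-90).round(1))
m=nongreen(t["color"]); 
# body circle base checks
for n,(x,y) in ax.items(): print(n,proj(t,(x,y,0)).round(1),proj(t,(x,y,.05)).round(1))
print(t["color"][223:250,217])
a=s["color"][190:320,245:390];cv2.imwrite("pics/z3.png",cv2.resize(a,None,fx=5,fy=4.6,interpolation=cv2.INTER_NEAREST))
E
```

```text
sp [0.4287 0.0851] len 0.0398 dir 108.9
d1 [ 0.4276 -0.0349] len 0.0425 dir 80.1
d2 [ 0.4338 -0.2966] len 0.0418 dir 72.7
elb [ 0.4263 -0.1587] len 0.0286 dir 98.7
saddle [199.87680462 216.6746872 ] [233.96526773 208.0593343 ] mid [0.5561 0.061 ] len 0.0865 yaw 12.9
closed [264.36363636 219.50505051] [298.85035211 219.03521127] mid [ 0.5336 -0.0991] len 0.085 yaw -0.9
slotA [310.09422111 221.92462312] [344.54385965 219.93567251] mid [ 0.526  -0.2114] len 0.0847 yaw 1.7
slotB [373.07425743 215.93069307] [407.97003745 221.06179775] mid [ 0.5275 -0.3664] len 0.086 yaw -10.4
sp [222.6 258.6] [217.6 255.6]
d1 [273.3 265.8] [270.7 263.2]
elb [318.5 260.3] [318.1 257.4]
d2 [380.1 262.3] [382.7 259.5]
[[248 241 236]
 [212 196 188]
 [123 111 106]
 [ 66  59  56]
 [ 70  66  65]
 [147 134 129]
 [228 214 206]
 [245 238 233]
 [231 223 212]
 [165 166 144]
 [117 137  93]
 [110 134  86]
 [115 140  94]
 [120 145 107]
 [124 145 116]
 [121 143 115]
 [120 140 114]
 [115 136 109]
 [114 136 108]
 [114 136 107]
 [117 139 112]
 [119 140 114]
 [120 142 115]
 [127 150 121]
 [152 169 146]
 [189 199 188]
 [211 216 214]]
```

View pics/z3.png

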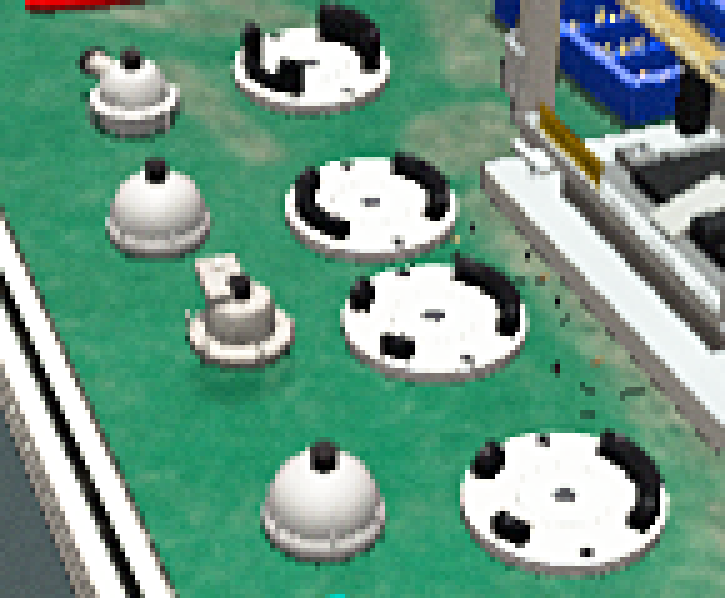

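```bash
cat >> h.py <<'E'
def plan(x,y,z,yaw,smax=.04,rmax=7.5):
    s=bot.sense(); p=s["eef_pos"]; r,pi,w=s["eef_rot"]; d=np.array([x,y,z])-p
    dy=(yaw-w+180)%360-180
    n=int(max(np.ceil(np.linalg.norm(d)/smax),np.ceil(abs(dy)/rmax),1)); n=-(-n//5)*5
    print("now",p.round(4),[round(float(q),1) for q in(r,pi,w)],"n",n,"dyaw",round(dy,1),"rz/row",round(-np.radians(dy)/2/n,4))
    a=np.radians(w)
    for i in range(n):
        e=d/n/.05; tx=e[0]*np.cos(a)+e[1]*np.sin(a); ty=e[0]*np.sin(a)-e[1]*np.cos(a)
        print([round(float(q),3) for q in(tx,ty,-e[2])]); a+=np.radians(dy)/n
E
python3 -c "
from h import *
plan(.442,.0475,.16,18.9)"
```

```text
now [0.2738 0.5895 0.2053] [-180.0, 0.0, 65.1] n 15 dyaw -46.2 rz/row 0.0269
[-0.561, 0.508, 0.06]
[-0.533, 0.537, 0.06]
[-0.503, 0.565, 0.06]
[-0.472, 0.591, 0.06]
[-0.44, 0.616, 0.06]
[-0.406, 0.639, 0.06]
[-0.371, 0.659, 0.06]
[-0.335, 0.678, 0.06]
[-0.298, 0.695, 0.06]
[-0.26, 0.71, 0.06]
[-0.222, 0.723, 0.06]
[-0.183, 0.734, 0.06]
[-0.143, 0.743, 0.06]
[-0.103, 0.75, 0.06]
[-0.062, 0.754, 0.06]
```

Candidates, by pixel in the top view:
- **Grey housings:** (219,258) has a thick black-ended port, so it is side_port. (273,265) and (380,262) are plain domes with a square port. (318,260) has a flange and a flat elbow, so it is the elbow.
- **Look-alikes:** the turquoise ones at (426,278) and (482,178) stay where they are.
- **Nests:** saddle (217,213), closed (282,219), slot (327,222) and slot (390,219).

The crops above confirm these choices. First pick is side_port.

>>> jog_arm:
  moves:
    - {"slide": [-0.56,0.51,0.06],"rot": [0,0,0.027]}
    - {"slide": [-0.53,0.54,0.06],"rot": [0,0,0.027]}
    - {"slide": [-0.5,0.565,0.06],"rot": [0,0,0.027]}
    - {"slide": [-0.47,0.59,0.06],"rot": [0,0,0.027]}
    - {"slide": [-0.44,0.615,0.06],"rot": [0,0,0.027]}
  gripper: 0.8

```text
time_s: 0.9
eef_pos: [0.3304, 0.4078, 0.1905]
eef_rot: [180.0, -0.0, 49.5]
ft_force: [0.1, -0.2, -0.1]
finger_gap: 0.0756
```

>>> jog_arm:
  moves:
    - {"slide": [-0.405,0.64,0.06],"rot": [0,0,0.027]}
    - {"slide": [-0.37,0.66,0.06],"rot": [0,0,0.027]}
    - {"slide": [-0.335,0.68,0.06],"rot": [0,0,0.027]}
    - {"slide": [-0.3,0.695,0.06],"rot": [0,0,0.027]}
    - {"slide": [-0.26,0.71,0.06],"rot": [0,0,0.027]}

```text
time_s: 1.4
eef_pos: [0.3863, 0.227, 0.1756]
eef_rot: [180.0, -0.0, 34.0]
ft_force: [0.7, -1.0, -0.6]
finger_gap: 0.0755
```

>>> jog_arm:
  moves:
    - {"slide": [-0.22,0.72,0.06],"rot": [0,0,0.027]}
    - {"slide": [-0.18,0.735,0.06],"rot": [0,0,0.027]}
    - {"slide": [-0.14,0.745,0.06],"rot": [0,0,0.027]}
    - {"slide": [-0.1,0.75,0.06],"rot": [0,0,0.027]}
    - {"slide": [-0.06,0.755,0.06],"rot": [0,0,0.027]}

```text
time_s: 1.9
eef_pos: [0.4424, 0.0462, 0.1607]
eef_rot: [180.0, -0.1, 18.5]
ft_force: [-0.3, 0.2, 1.1]
finger_gap: 0.0751
```

```bash
python3 -c "
from h import *
s=cam('side');t=cam('top')
plan(.442,.0475,.16,18.9)
cv2.imwrite('pics/s1.png',s['color'])
cv2.imwrite('pics/t1.png',t['color'])
print(bot.sense()['finger_gap'])
"
```

```text
now [0.443  0.0447 0.1606] [180.0, -0.0, 18.3] n 5 dyaw 0.6 rz/row -0.001
[-0.0, -0.012, 0.002]
[-0.0, -0.012, 0.002]
[-0.0, -0.012, 0.002]
[-0.0, -0.012, 0.002]
[-0.0, -0.012, 0.002]
0.07504453932909727
```

View pics/s1.png

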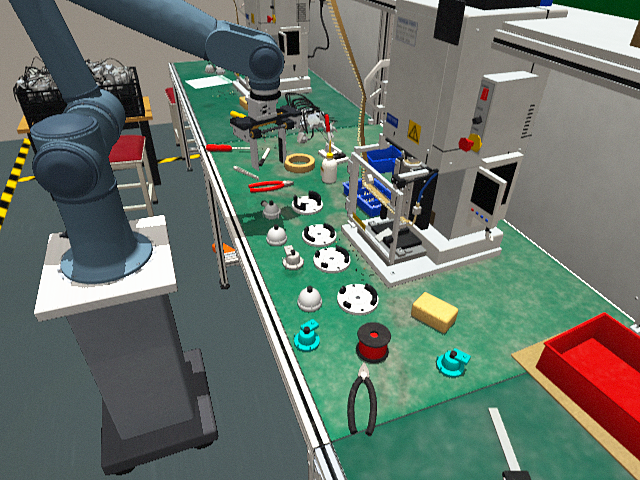

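View pics/t1.png

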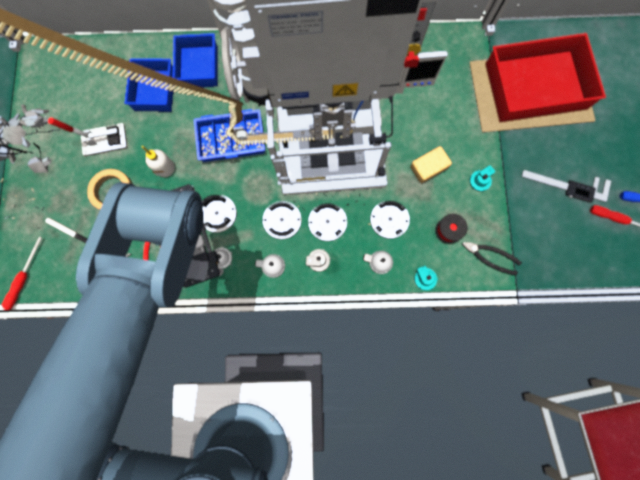

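>>> jog_arm:
  moves:
    - {"slide": [0,-0.03,0.4],"rot": [0,0,-0.003]}
    - {"slide": [0,-0.03,0.4],"rot": [0,0,-0.002]}
    - {"slide": [0,0,0.4],"rot": [0,0,0]}
    - {"slide": [0,0,0.4],"rot": [0,0,0]}
    - {"slide": [0,0,0.4],"rot": [0,0,0]}

```text
time_s: 2.5
eef_pos: [0.441, 0.0515, 0.0599]
eef_rot: [-180.0, -0.0, 19.3]
ft_force: [0.7, -0.8, 0.6]
finger_gap: 0.0751
```

```bash
python3 -c "
from h import *
s=cam('side')
plan(.442,.0475,.005,18.9)
zoom(s['color'],275,190,55,7,'pics/s2.png')
print(proj(s,bot.sense()['eef_pos']))
"
```

```text
now [0.4384 0.0517 0.0568] [-179.8, 0.3, 19.3] n 5 dyaw -0.4 rz/row 0.0007
[0.008, 0.021, 0.207]
[0.008, 0.021, 0.207]
[0.008, 0.021, 0.207]
[0.008, 0.021, 0.207]
[0.008, 0.021, 0.207]
[268.82241517 196.99208858]
```

View pics/s2.png

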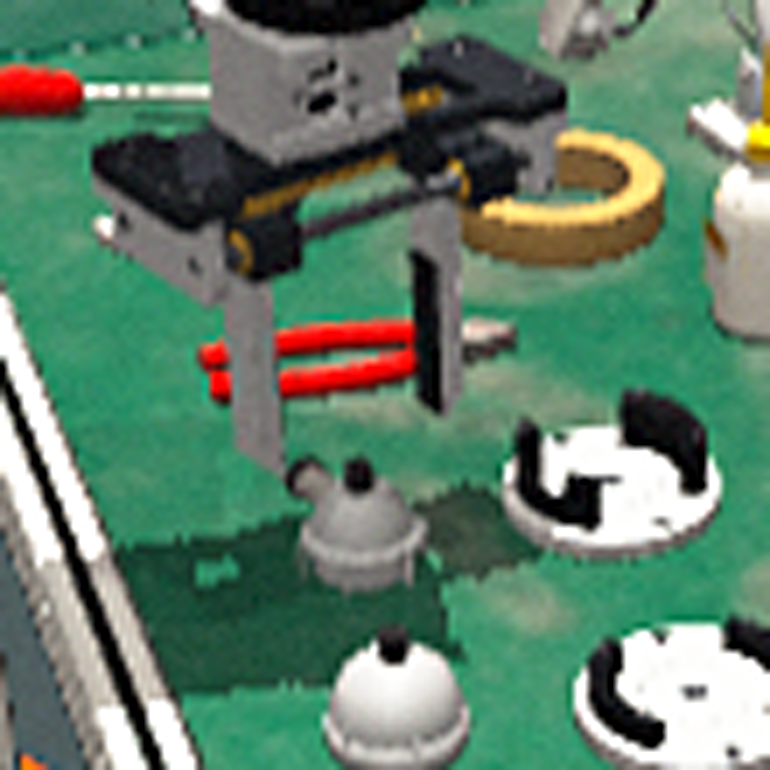

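>>> jog_arm:
  moves:
    - {"slide": [0,0,0],"rot": [0,0,0]}
    - {"slide": [0,0,0],"rot": [0,0,0]}
    - {"slide": [0,0,0],"rot": [0,0,0]}
    - {"slide": [0,0,0],"rot": [0,0,0]}
    - {"slide": [0,0,0],"rot": [0,0,0]}

```text
time_s: 3.05
eef_pos: [0.4416, 0.0506, 0.0611]
eef_rot: [180.0, -0.1, 19.3]
ft_force: [-0.1, -0.6, 0.3]
finger_gap: 0.0754
```

```bash
python3 -c "
from h import *
for i in range(4): print(bot.sense()['eef_pos'],bot.sense()['eef_rot']);cam('side')
plan(.442,.0475,.005,18.9)
"
```

```text
[0.44160734 0.05059916 0.06113183] [ 1.79966738e+02 -6.78285534e-02  1.92506565e+01]
[0.44145874 0.05058373 0.06093825] [ 1.79975317e+02 -4.74009924e-02  1.92513643e+01]
[0.44134782 0.05057833 0.06079754] [ 1.79982289e+02 -3.25663589e-02  1.92498075e+01]
[0.44127866 0.0505848  0.06071272] [ 1.79985436e+02 -2.48034802e-02  1.92521471e+01]
now [0.4412 0.0506 0.0606] [180.0, -0.0, 19.2] n 5 dyaw -0.3 rz/row 0.0006
[-0.001, 0.013, 0.222]
[-0.001, 0.013, 0.222]
[-0.001, 0.013, 0.222]
[-0.001, 0.013, 0.222]
[-0.001, 0.013, 0.222]
```

>>> jog_arm:
  moves:
    - {"slide": [0,0.03,0.3],"rot": [0,0,0.003]}
    - {"slide": [0,0.03,0.3],"rot": [0,0,0]}
    - {"slide": [0,0,0.25],"rot": [0,0,0]}
    - {"slide": [0,0,0.15],"rot": [0,0,0]}
    - {"slide": [0,0,0.1],"rot": [0,0,0]}

```text
time_s: 3.75
eef_pos: [0.4418, 0.0479, 0.0048]
eef_rot: [-180.0, 0.0, 18.9]
ft_force: [-0.1, -0.3, 0.2]
finger_gap: 0.0754
```

>>> jog_arm:
  moves:
    - {"slide": [0,0,0],"rot": [0,0,0]}
    - {"slide": [0,0,0],"rot": [0,0,0]}
    - {"slide": [0,0,0],"rot": [0,0,0]}
    - {"slide": [0,0,0],"rot": [0,0,0]}
    - {"slide": [0,0,0],"rot": [0,0,0]}
  gripper: 0.0
  squeeze: 10

```text
time_s: 4.25
eef_pos: [0.4425, 0.0477, 0.006]
eef_rot: [180.0, -0.0, 18.9]
ft_force: [-0.7, 0.6, 2.3]
finger_gap: 0.0485
```

```bash
python3 -c "
from h import *
s=cam('side')
plan(.442,.0475,.10,18.9)
zoom(s['color'],275,190,55,7,'pics/s3.png')
print(bot.sense()['finger_gap'],bot.sense()['ft_force'])
"
```

```text
now [0.4425 0.0477 0.0059] [180.0, -0.0, 18.9] n 5 dyaw -0.0 rz/row 0.0
[-0.002, 0.0, -0.376]
[-0.002, 0.0, -0.376]
[-0.002, 0.0, -0.376]
[-0.002, 0.0, -0.376]
[-0.002, 0.0, -0.376]
0.04814867443624721 [-0.86367665  0.20924286  2.26002889]
```

View pics/s3.png

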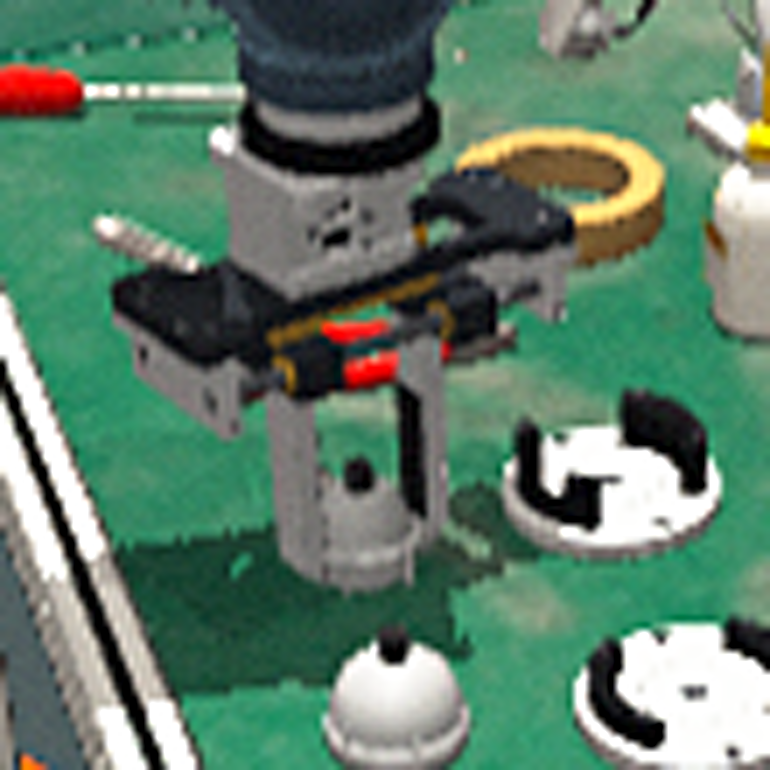

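>>> jog_arm:
  moves:
    - {"slide": [0,0,-0.1],"rot": [0,0,0]}
    - {"slide": [0,0,-0.35],"rot": [0,0,0]}
    - {"slide": [0,0,-0.5],"rot": [0,0,0]}
    - {"slide": [0,0,-0.5],"rot": [0,0,0]}
    - {"slide": [0,0,-0.35],"rot": [0,0,0]}
  squeeze: 15

```text
time_s: 4.8
eef_pos: [0.4426, 0.0478, 0.0973]
eef_rot: [180.0, -0.1, 18.9]
ft_force: [0.0, -0.2, -0.1]
finger_gap: 0.0483
```

```bash
python3 -c "
from h import *
plan(.5558,.062,.09,102.9)
print(bot.sense()['finger_gap'],bot.sense()['ft_force'])
"
```

```text
now [0.4426 0.0478 0.0973] [180.0, -0.1, 18.9] n 15 dyaw 84.0 rz/row -0.0489
[0.149, 0.031, 0.01]
[0.145, 0.045, 0.01]
[0.14, 0.059, 0.01]
[0.134, 0.073, 0.01]
[0.126, 0.085, 0.01]
[0.117, 0.097, 0.01]
[0.107, 0.108, 0.01]
[0.096, 0.118, 0.01]
[0.084, 0.127, 0.01]
[0.071, 0.134, 0.01]
[0.058, 0.141, 0.01]
[0.044, 0.146, 0.01]
[0.029, 0.149, 0.01]
[0.015, 0.151, 0.01]
[-0.0, 0.152, 0.01]
0.048267967955629425 [ 0.04014762 -0.20364572 -0.07526285]
```

>>> jog_arm:
  moves:
    - {"slide": [0.149,0.031,0],"rot": [0,0,-0.049]}
    - {"slide": [0.145,0.045,0],"rot": [0,0,-0.049]}
    - {"slide": [0.14,0.059,0],"rot": [0,0,-0.049]}
    - {"slide": [0.134,0.073,0],"rot": [0,0,-0.049]}
    - {"slide": [0.126,0.085,0],"rot": [0,0,-0.049]}

```text
time_s: 5.3
eef_pos: [0.4799, 0.0527, 0.0955]
eef_rot: [-180.0, 0.0, 47.2]
ft_force: [0.2, 0.3, -0.4]
finger_gap: 0.0484
```

>>> jog_arm:
  moves:
    - {"slide": [0.117,0.097,0],"rot": [0,0,-0.049]}
    - {"slide": [0.107,0.108,0],"rot": [0,0,-0.049]}
    - {"slide": [0.096,0.118,0],"rot": [0,0,-0.049]}
    - {"slide": [0.084,0.127,0],"rot": [0,0,-0.049]}
    - {"slide": [0.071,0.134,0],"rot": [0,0,-0.049]}

```text
time_s: 5.8
eef_pos: [0.5176, 0.0575, 0.0955]
eef_rot: [-180.0, -0.0, 75.3]
ft_force: [0.6, -0.4, -0.6]
finger_gap: 0.0486
```

>>> jog_arm:
  moves:
    - {"slide": [0.058,0.141,0],"rot": [0,0,-0.049]}
    - {"slide": [0.044,0.146,0],"rot": [0,0,-0.049]}
    - {"slide": [0.029,0.149,0],"rot": [0,0,-0.049]}
    - {"slide": [0.015,0.151,0],"rot": [0,0,-0.049]}
    - {"slide": [0,0.152,0],"rot": [0,0,-0.049]}

```text
time_s: 6.3
eef_pos: [0.5553, 0.0625, 0.0954]
eef_rot: [-180.0, -0.0, 103.4]
ft_force: [-0.4, -0.6, 0.3]
finger_gap: 0.0483
```

>>> jog_arm:
  moves:
    - {"slide": [0,0,0.2],"rot": [0,0,0]}
    - {"slide": [0,0,0.2],"rot": [0,0,0]}
    - {"slide": [0,0,0.1],"rot": [0,0,0]}
    - {"slide": [0,0,0],"rot": [0,0,0]}
    - {"slide": [0,0,0],"rot": [0,0,0]}

```text
time_s: 6.8
eef_pos: [0.5549, 0.0624, 0.0702]
eef_rot: [-180.0, -0.0, 103.1]
ft_force: [-0.4, 0.5, 0.2]
finger_gap: 0.0484
```

```bash
python3 -c "
from h import *
s=cam('side');t=cam('top')
plan(.5558,.062,.017,102.9)
zoom(s['color'],300,185,55,7,'pics/s4.png')
zoom(t['color'],220,220,50,7,'pics/t4.png')
"
```

```text
now [0.5554 0.0623 0.0708] [180.0, 0.0, 103.1] n 5 dyaw -0.2 rz/row 0.0004
[-0.002, 0.001, 0.215]
[-0.002, 0.001, 0.215]
[-0.002, 0.001, 0.215]
[-0.002, 0.001, 0.215]
[-0.002, 0.001, 0.215]
```

View pics/s4.png

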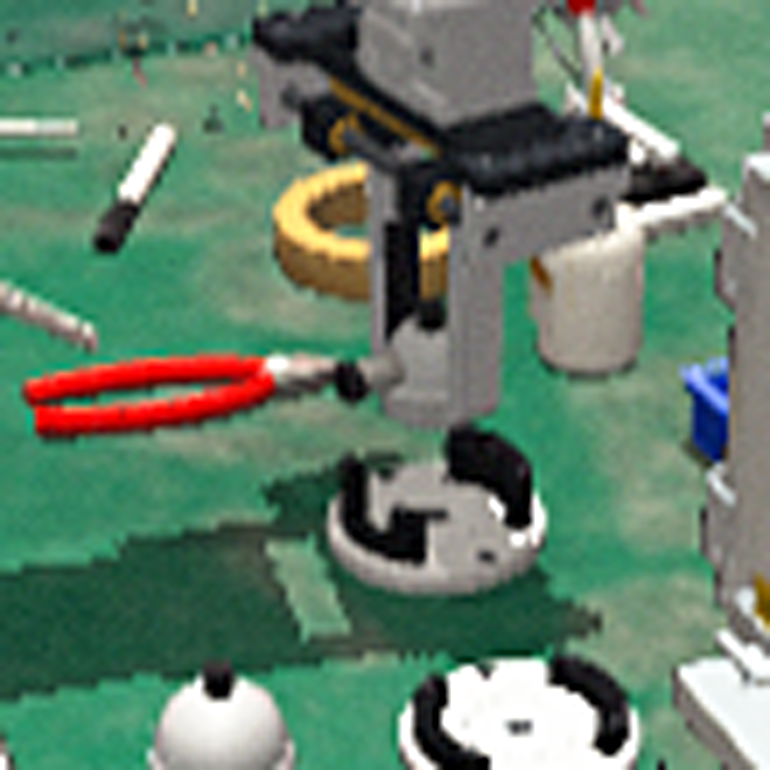

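View pics/t4.png

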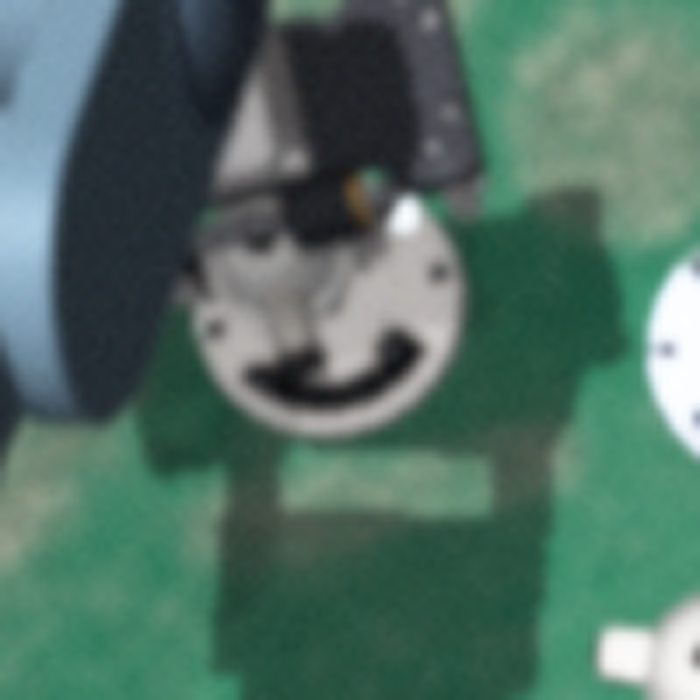

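```bash
python3 -c "
from h import *
s=cam('side');t=cam('top')
print(onz(s,306.4,174.6,.111), onz(t,170+258/7,170+236/7,.112), onz(t,170+285/7,170+360/7,.09))
print(proj(s,(.5558,.062,.111)),proj(t,(.5558,.062,.111)))
"
```

```text
[0.55010261 0.04740771] [0.55044905 0.05827407] [0.51462472 0.05461734]
[306.60054223 172.06908986] [205.37760237 201.57667631]
```

```bash
python3 -c "
from h import *
s=cam('side');t=cam('top')
print(bot.sense()['eef_pos'])
print('portend',proj(s,(.5558-.0437,.062-.0101,.088)))
print('basefront',proj(s,(.5558,.062,.066)))
d=cv2.inRange(cv2.cvtColor(s['color'],cv2.COLOR_BGR2GRAY),0,60);print(spot(s,306.4,174.6,4))
print('fingers',proj(s,bot.sense()['eef_pos']+np.array([0.007,-.030,0])),proj(s,(.5558,.062,.01)))
a=s['color'][160:215,280:325]; cv2.imwrite('pics/s5.png',cv2.resize(a,None,fx=12,fy=10,interpolation=cv2.INTER_NEAREST))
"
```

```text
[0.55545829 0.062345   0.07082402]
portend [293.31487338 183.16654399]
basefront [306.65388341 185.94821307]
[304.93715946 173.48746822]
fingers [312.24040029 188.82140657] [306.71730708 202.4507553 ]
```

View pics/s5.png

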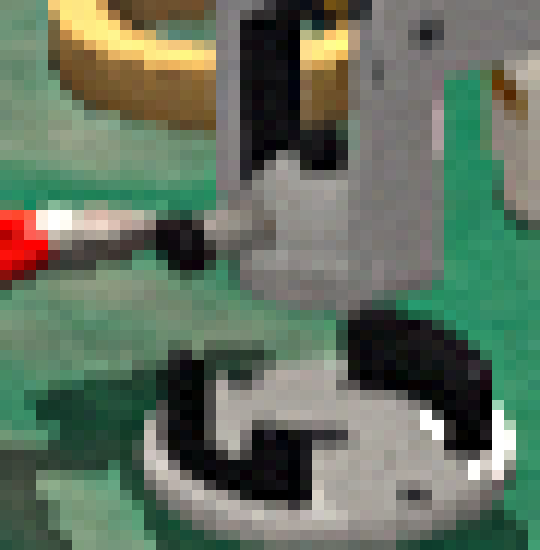

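>>> jog_arm:
  moves:
    - {"slide": [0,0,0.25],"rot": [0,0,0]}
    - {"slide": [0,0,0.25],"rot": [0,0,0]}
    - {"slide": [0,0,0.25],"rot": [0,0,0]}
    - {"slide": [0,0,0.15],"rot": [0,0,0]}
    - {"slide": [0,0,0.1],"rot": [0,0,0]}

```text
time_s: 7.6
eef_pos: [0.5544, 0.0624, 0.0189]
eef_rot: [-179.9, -0.0, 103.1]
ft_force: [0.3, 0.1, -0.8]
finger_gap: 0.0482
```

>>> jog_arm:
  moves:
    - {"slide": [0,0,0.04],"rot": [0,0,0]}
    - {"slide": [0,0,0.02],"rot": [0,0,0]}
    - {"slide": [0,0,0.0],"rot": [0,0,0]}
    - {"slide": [0,0,0],"rot": [0,0,0]}
    - {"slide": [0,0,0],"rot": [0,0,0]}

```text
time_s: 8.1
eef_pos: [0.5556, 0.0624, 0.0179]
eef_rot: [179.9, 0.0, 103.1]
ft_force: [-0.0, -0.3, -1.0]
finger_gap: 0.0482
```

```bash
python3 -c "
from h import *
s=cam('side')
plan(.5558,.062,.017,102.9)
print(bot.sense()['ft_force'])
zoom(s['color'],300,185,45,8,'pics/s6.png')
"
```

```text
now [0.5555 0.0623 0.0178] [180.0, 0.0, 103.1] n 5 dyaw -0.2 rz/row 0.0004
[-0.002, 0.001, 0.003]
[-0.002, 0.001, 0.003]
[-0.002, 0.001, 0.003]
[-0.002, 0.001, 0.003]
[-0.002, 0.001, 0.003]
[-0.04159493  0.21799099 -0.58668888]
```

View pics/s6.png

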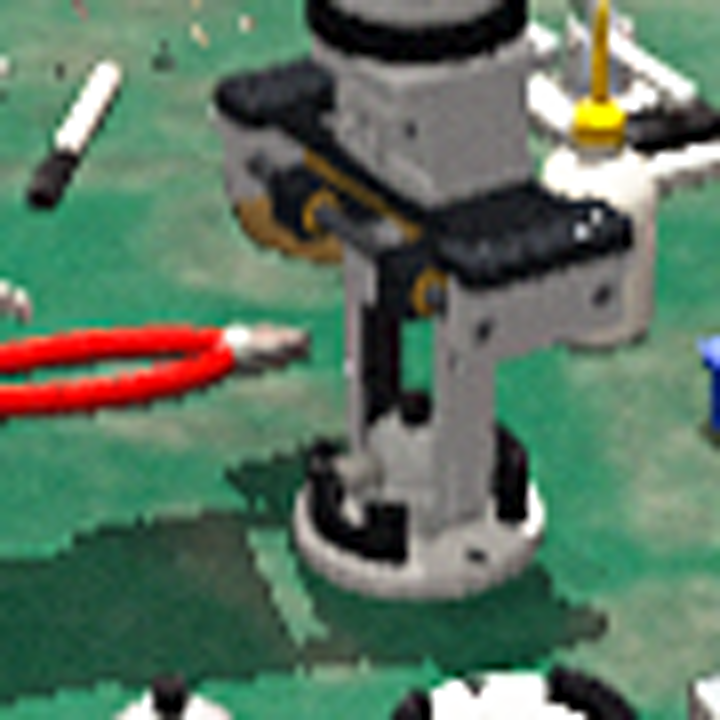

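>>> jog_arm:
  moves:
    - {"slide": [0,0,0.02],"rot": [0,0,0]}
    - {"slide": [0,0,0.02],"rot": [0,0,0]}
    - {"slide": [0,0,0],"rot": [0,0,0]}
    - {"slide": [0,0,0],"rot": [0,0,0]}
    - {"slide": [0,0,0],"rot": [0,0,0]}

```text
time_s: 8.65
eef_pos: [0.5554, 0.0624, 0.0159]
eef_rot: [180.0, 0.0, 103.1]
ft_force: [-2.0, 0.3, 5.0]
finger_gap: 0.0484
```

>>> jog_arm:
  moves:
    - {"slide": [0,0,0],"rot": [0,0,0]}
    - {"slide": [0,0,0],"rot": [0,0,0]}
    - {"slide": [0,0,0],"rot": [0,0,0]}
    - {"slide": [0,0,0],"rot": [0,0,0]}
    - {"slide": [0,0,0],"rot": [0,0,0]}
  gripper: 0.78

```text
time_s: 9.15
eef_pos: [0.5551, 0.0624, 0.0153]
eef_rot: [-180.0, -0.0, 103.1]
ft_force: [0.6, -0.0, -0.7]
finger_gap: 0.0731
```

>>> jog_arm:
  moves:
    - {"slide": [0,0,-0.2],"rot": [0,0,0]}
    - {"slide": [0,0,-0.4],"rot": [0,0,0]}
    - {"slide": [0,0,-0.5],"rot": [0,0,0]}
    - {"slide": [0,0,-0.5],"rot": [0,0,0]}
    - {"slide": [0,0,-0.4],"rot": [0,0,0]}

```text
time_s: 9.65
eef_pos: [0.5559, 0.0623, 0.1179]
eef_rot: [179.9, 0.0, 103.1]
ft_force: [-0.1, -0.2, 0.1]
finger_gap: 0.0733
```

```bash
python3 -c "
from h import *
s=cam('side')
plan(.4203,-.0767,.12,-9.9)
zoom(s['color'],300,185,45,8,'pics/s7.png')
"
```

```text
now [0.5581 0.0622 0.1213] [179.6, 0.1, 103.1] n 20 dyaw -113.0 rz/row 0.0493
[-0.104, -0.166, 0.001]
[-0.12, -0.155, 0.001]
[-0.134, -0.142, 0.001]
[-0.148, -0.128, 0.001]
[-0.16, -0.113, 0.001]
[-0.17, -0.097, 0.001]
[-0.179, -0.08, 0.001]
[-0.186, -0.062, 0.001]
[-0.191, -0.043, 0.001]
[-0.194, -0.024, 0.001]
[-0.196, -0.005, 0.001]
[-0.195, 0.015, 0.001]
[-0.193, 0.034, 0.001]
[-0.188, 0.053, 0.001]
[-0.182, 0.071, 0.001]
[-0.175, 0.088, 0.001]
[-0.165, 0.105, 0.001]
[-0.154, 0.121, 0.001]
[-0.141, 0.135, 0.001]
[-0.127, 0.149, 0.001]
```

View pics/s7.png

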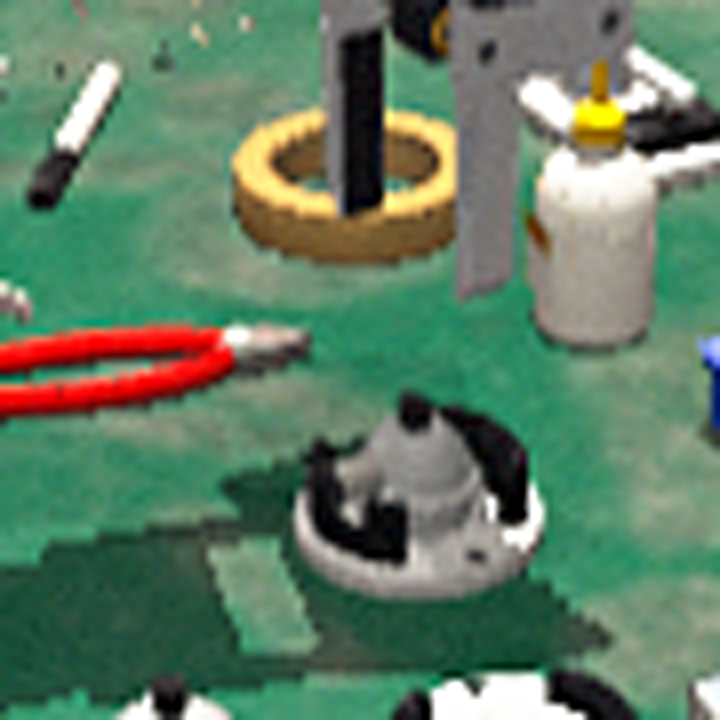

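>>> jog_arm:
  moves:
    - {"slide": [-0.1,-0.165,0],"rot": [0,0,0.05]}
    - {"slide": [-0.12,-0.155,0],"rot": [0,0,0.05]}
    - {"slide": [-0.135,-0.14,0],"rot": [0,0,0.05]}
    - {"slide": [-0.15,-0.13,0],"rot": [0,0,0.05]}
    - {"slide": [-0.16,-0.115,0],"rot": [0,0,0.05]}

```text
time_s: 10.2
eef_pos: [0.5201, 0.0275, 0.1154]
eef_rot: [-180.0, 0.0, 74.2]
ft_force: [0.5, 0.3, 0.3]
finger_gap: 0.0732
```

>>> jog_arm:
  moves:
    - {"slide": [-0.17,-0.095,0],"rot": [0,0,0.05]}
    - {"slide": [-0.18,-0.08,0],"rot": [0,0,0.05]}
    - {"slide": [-0.185,-0.06,0],"rot": [0,0,0.05]}
    - {"slide": [-0.19,-0.045,0],"rot": [0,0,0.05]}
    - {"slide": [-0.195,-0.025,0],"rot": [0,0,0.05]}

```text
time_s: 10.7
eef_pos: [0.4854, -0.0068, 0.1154]
eef_rot: [180.0, -0.0, 45.6]
ft_force: [0.7, 0.0, 1.0]
finger_gap: 0.0734
```

>>> jog_arm:
  moves:
    - {"slide": [-0.195,-0.005,0],"rot": [0,0,0.05]}
    - {"slide": [-0.195,0.015,0],"rot": [0,0,0.05]}
    - {"slide": [-0.195,0.035,0],"rot": [0,0,0.05]}
    - {"slide": [-0.19,0.055,0],"rot": [0,0,0.05]}
    - {"slide": [-0.18,0.07,0],"rot": [0,0,0.05]}

```text
time_s: 11.2
eef_pos: [0.4505, -0.0412, 0.1154]
eef_rot: [180.0, -0.0, 17.0]
ft_force: [-0.2, 0.2, 0.1]
finger_gap: 0.0733
```

>>> jog_arm:
  moves:
    - {"slide": [-0.175,0.09,0],"rot": [0,0,0.05]}
    - {"slide": [-0.165,0.105,0],"rot": [0,0,0.05]}
    - {"slide": [-0.155,0.12,0],"rot": [0,0,0.05]}
    - {"slide": [-0.14,0.135,0],"rot": [0,0,0.045]}
    - {"slide": [-0.125,0.15,0],"rot": [0,0,0.045]}

```text
time_s: 11.7
eef_pos: [0.4153, -0.0752, 0.1154]
eef_rot: [180.0, -0.0, -10.5]
ft_force: [0.1, -0.2, 0.2]
finger_gap: 0.0731
```

```bash
python3 -c "
from h import *
t=cam('top')
plan(.4203,-.0767,.06,-9.9)
zoom(t['color'],230,220,60,7,'pics/t8.png')
"
```

```text
now [ 0.4148 -0.0757  0.1153] [180.0, 0.0, -10.7] n 5 dyaw 0.8 rz/row -0.0014
[0.022, -0.0, 0.221]
[0.022, -0.0, 0.221]
[0.022, -0.0, 0.221]
[0.022, -0.0, 0.221]
[0.022, -0.0, 0.221]
```

View pics/t8.png

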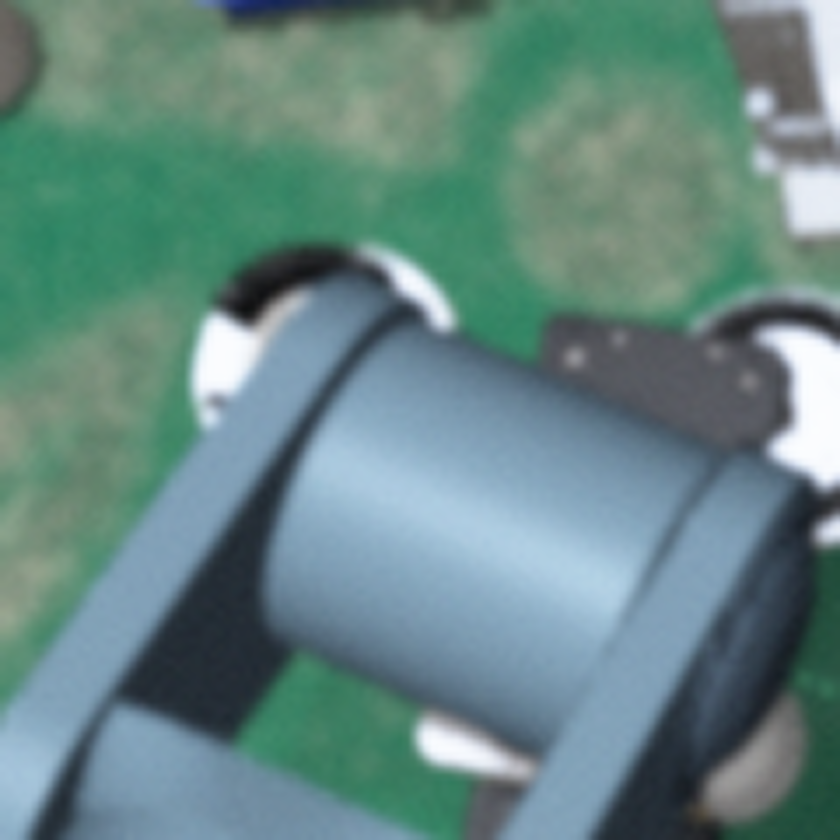

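>>> jog_arm:
  moves:
    - {"slide": [0.05,0,0.3],"rot": [0,0,-0.004]}
    - {"slide": [0.05,0,0.4],"rot": [0,0,-0.003]}
    - {"slide": [0.01,0,0.3],"rot": [0,0,0]}
    - {"slide": [0,0,0.1],"rot": [0,0,0]}
    - {"slide": [0,0,0],"rot": [0,0,0]}

```text
time_s: 12.25
eef_pos: [0.4207, -0.0756, 0.0599]
eef_rot: [-180.0, 0.1, -9.5]
ft_force: [0.9, -0.5, 0.4]
finger_gap: 0.0733
```

```bash
python3 -c "
from h import *
s=cam('side')
plan(.4203,-.0767,.005,-9.9)
zoom(s['color'],276,220,45,8,'pics/s9.png')
"
```

```text
now [ 0.4213 -0.0759  0.0606] [-180.0, 0.0, -9.5] n 5 dyaw -0.4 rz/row 0.0007
[-0.003, 0.004, 0.223]
[-0.003, 0.004, 0.223]
[-0.003, 0.004, 0.223]
[-0.003, 0.004, 0.223]
[-0.003, 0.004, 0.223]
```

View pics/s9.png

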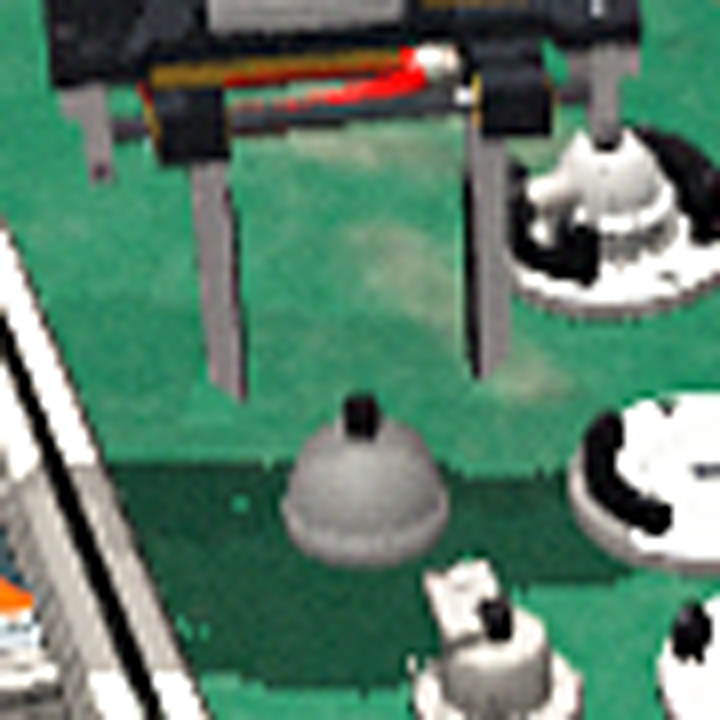

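>>> jog_arm:
  moves:
    - {"slide": [-0.01,0.01,0.3],"rot": [0,0,0.003]}
    - {"slide": [0,0.01,0.35],"rot": [0,0,0]}
    - {"slide": [0,0,0.25],"rot": [0,0,0]}
    - {"slide": [0,0,0.14],"rot": [0,0,0]}
    - {"slide": [0,0,0.08],"rot": [0,0,0]}

```text
time_s: 12.8
eef_pos: [0.4209, -0.077, 0.0047]
eef_rot: [180.0, -0.0, -9.8]
ft_force: [0.1, 0.2, 0.7]
finger_gap: 0.0731
```

>>> jog_arm:
  moves:
    - {"slide": [0,0,0],"rot": [0,0,0]}
    - {"slide": [0,0,0],"rot": [0,0,0]}
    - {"slide": [0,0,0],"rot": [0,0,0]}
    - {"slide": [0,0,0],"rot": [0,0,0]}
    - {"slide": [0,0,0],"rot": [0,0,0]}
  gripper: 0.0
  squeeze: 10

```text
time_s: 13.3
eef_pos: [0.421, -0.0771, 0.0051]
eef_rot: [180.0, -0.1, -9.9]
ft_force: [-0.5, 0.1, 4.5]
finger_gap: 0.054
```

>>> jog_arm:
  moves:
    - {"slide": [0,0,-0.1],"rot": [0,0,0]}
    - {"slide": [0,0,-0.35],"rot": [0,0,0]}
    - {"slide": [0,0,-0.5],"rot": [0,0,0]}
    - {"slide": [0,0,-0.5],"rot": [0,0,0]}
    - {"slide": [0,0,-0.35],"rot": [0,0,0]}
  squeeze: 15

```text
time_s: 13.8
eef_pos: [0.421, -0.077, 0.0962]
eef_rot: [180.0, -0.1, -9.9]
ft_force: [-0.5, 0.5, -0.8]
finger_gap: 0.0535
```

```bash
python3 -c "
from h import *
s=cam('side')
plan(.526,-.2113,.09,91.7)
zoom(s['color'],276,220,50,8,'pics/s10.png')
"
```

```text
now [ 0.4227 -0.0778  0.0986] [179.9, -0.4, -9.8] n 15 dyaw 101.5 rz/row -0.0591
[0.166, 0.152, 0.011]
[0.147, 0.17, 0.011]
[0.126, 0.187, 0.011]
[0.103, 0.2, 0.011]
[0.079, 0.211, 0.011]
[0.053, 0.219, 0.011]
[0.027, 0.223, 0.011]
[0.001, 0.225, 0.011]
[-0.026, 0.224, 0.011]
[-0.052, 0.219, 0.011]
[-0.077, 0.211, 0.011]
[-0.102, 0.201, 0.011]
[-0.125, 0.187, 0.011]
[-0.146, 0.171, 0.011]
[-0.165, 0.153, 0.011]
```

View pics/s10.png

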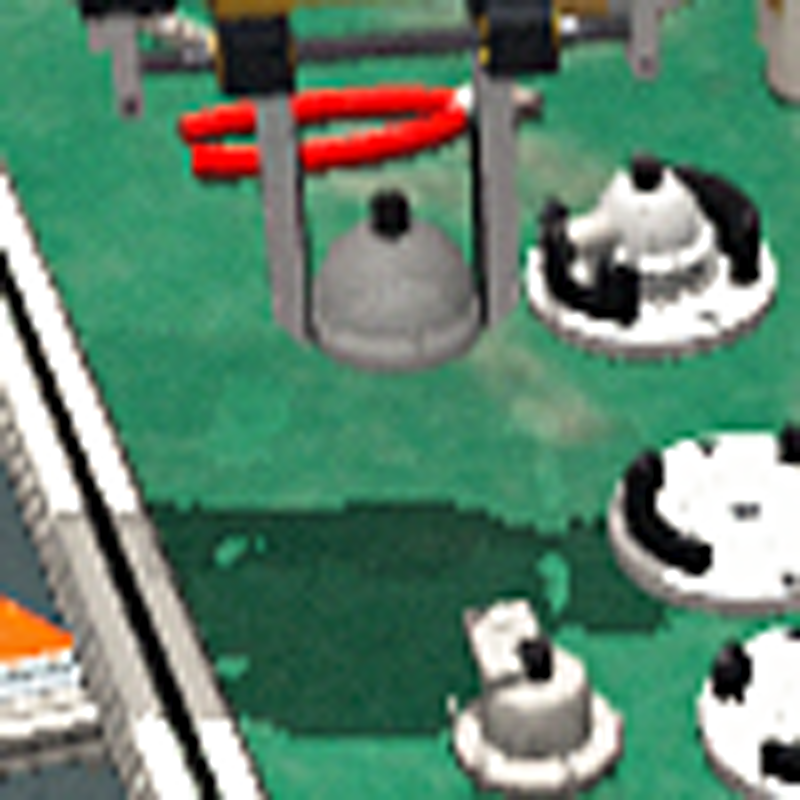

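>>> jog_arm:
  moves:
    - {"slide": [0.166,0.152,0],"rot": [0,0,-0.059]}
    - {"slide": [0.147,0.17,0],"rot": [0,0,-0.059]}
    - {"slide": [0.126,0.187,0],"rot": [0,0,-0.059]}
    - {"slide": [0.103,0.2,0],"rot": [0,0,-0.059]}
    - {"slide": [0.079,0.211,0],"rot": [0,0,-0.059]}

```text
time_s: 14.35
eef_pos: [0.4548, -0.1215, 0.0937]
eef_rot: [-180.0, 0.0, 24.2]
ft_force: [0.1, -0.1, -0.5]
finger_gap: 0.0537
```

>>> jog_arm:
  moves:
    - {"slide": [0.053,0.219,0],"rot": [0,0,-0.059]}
    - {"slide": [0.027,0.223,0],"rot": [0,0,-0.059]}
    - {"slide": [0.001,0.225,0],"rot": [0,0,-0.059]}
    - {"slide": [-0.026,0.224,0],"rot": [0,0,-0.059]}
    - {"slide": [-0.052,0.219,0],"rot": [0,0,-0.059]}

```text
time_s: 14.85
eef_pos: [0.4891, -0.1661, 0.0936]
eef_rot: [-179.9, -0.0, 58.0]
ft_force: [-0.5, 0.6, -0.1]
finger_gap: 0.0535
```

>>> jog_arm:
  moves:
    - {"slide": [-0.077,0.211,0],"rot": [0,0,-0.059]}
    - {"slide": [-0.102,0.201,0],"rot": [0,0,-0.059]}
    - {"slide": [-0.125,0.187,0],"rot": [0,0,-0.059]}
    - {"slide": [-0.146,0.171,0],"rot": [0,0,-0.059]}
    - {"slide": [-0.165,0.153,0],"rot": [0,0,-0.059]}

```text
time_s: 15.35
eef_pos: [0.5234, -0.2106, 0.0935]
eef_rot: [-179.9, -0.0, 91.8]
ft_force: [0.1, -0.2, -0.3]
finger_gap: 0.0537
```

>>> jog_arm:
  moves:
    - {"slide": [0,0,0.2],"rot": [0,0,0]}
    - {"slide": [0,0,0.2],"rot": [0,0,0]}
    - {"slide": [0,0,0.2],"rot": [0,0,0]}
    - {"slide": [0,0,0],"rot": [0,0,0]}
    - {"slide": [0,0,0],"rot": [0,0,0]}

```text
time_s: 15.85
eef_pos: [0.5231, -0.21, 0.0638]
eef_rot: [-179.9, -0.0, 91.5]
ft_force: [-0.2, -0.1, -0.9]
finger_gap: 0.0533
```

```bash
python3 -c "
from h import *
s=cam('side');t=cam('top')
plan(.526,-.2113,.017,91.7)
zoom(s['color'],330,235,50,8,'pics/s11.png')
zoom(t['color'],320,225,55,7,'pics/t11.png')
zoom(t['color'],230,220,55,7,'pics/t11b.png')
"
```

```text
now [ 0.5238 -0.2105  0.0648] [180.0, 0.0, 91.5] n 5 dyaw 0.2 rz/row -0.0003
[-0.003, 0.009, 0.191]
[-0.003, 0.009, 0.191]
[-0.003, 0.009, 0.191]
[-0.003, 0.009, 0.191]
[-0.003, 0.009, 0.191]
```

View pics/s11.png

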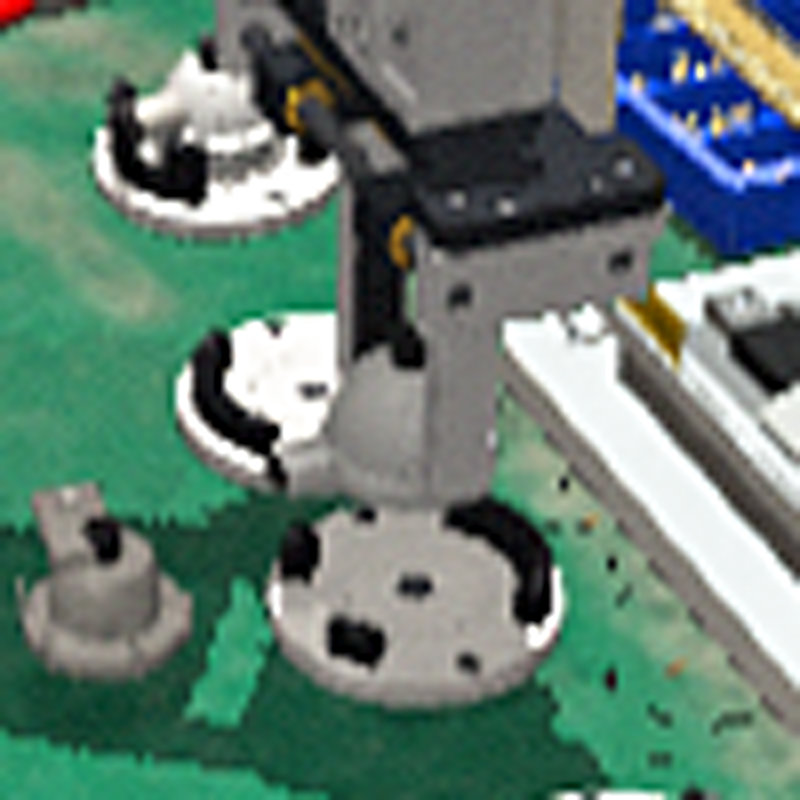

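View pics/t11.png

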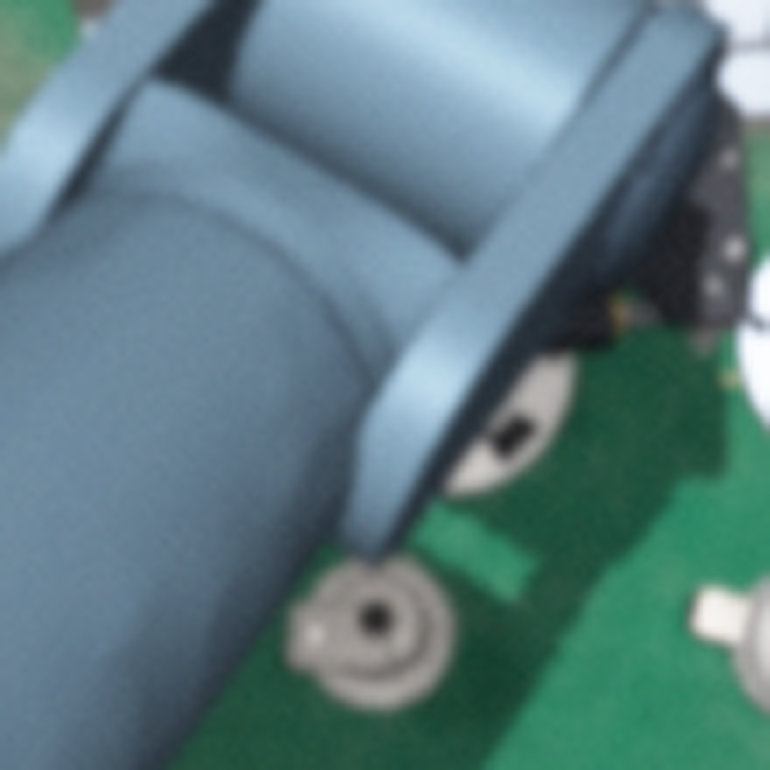

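View pics/t11b.png

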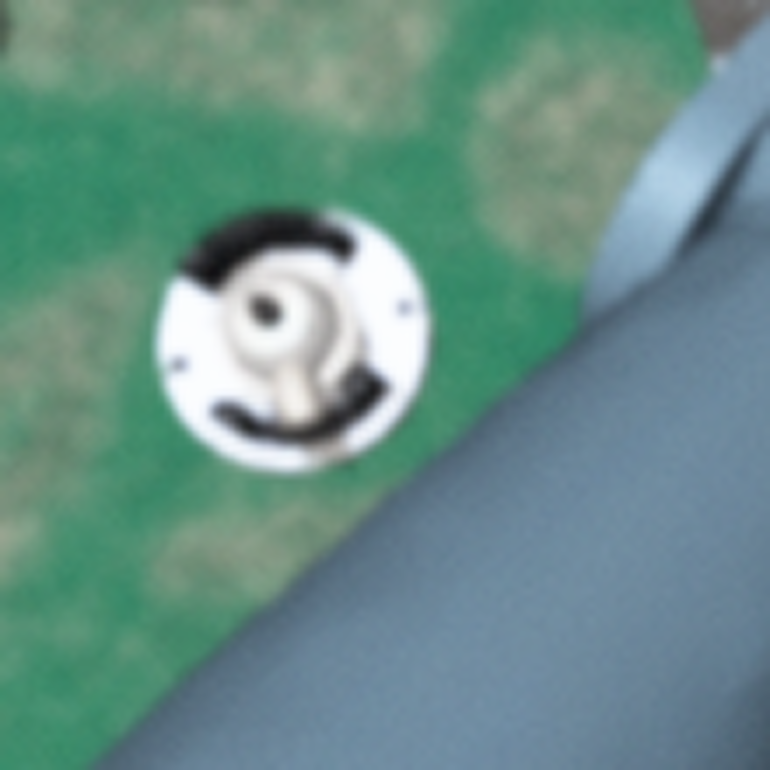

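>>> jog_arm:
  moves:
    - {"slide": [-0.01,0.025,0.25],"rot": [0,0,-0.001]}
    - {"slide": [0,0.02,0.25],"rot": [0,0,0]}
    - {"slide": [0,0,0.2],"rot": [0,0,0]}
    - {"slide": [0,0,0.15],"rot": [0,0,0]}
    - {"slide": [0,0,0.07],"rot": [0,0,0]}

```text
time_s: 16.45
eef_pos: [0.5251, -0.2105, 0.017]
eef_rot: [-179.9, -0.1, 91.7]
ft_force: [-0.3, -0.2, 0.4]
finger_gap: 0.0537
```

>>> jog_arm:
  moves:
    - {"slide": [0,0,0.03],"rot": [0,0,0]}
    - {"slide": [0,0,0.03],"rot": [0,0,0]}
    - {"slide": [0,0,0.0],"rot": [0,0,0]}
    - {"slide": [0,0,0],"rot": [0,0,0]}
    - {"slide": [0,0,0],"rot": [0,0,0]}

```text
time_s: 16.95
eef_pos: [0.5261, -0.2111, 0.0158]
eef_rot: [180.0, 0.0, 91.7]
ft_force: [0.1, 0.6, -1.4]
finger_gap: 0.0537
```

```bash
python3 -c "
from h import *
s=cam('side');t=cam('top')
print(onz(t,212.4,208.5,.057))
plan(.526,-.2113,.015,91.7)
zoom(s['color'],330,245,40,10,'pics/s12.png')
"
```

```text
[0.55370377 0.06006459]
now [ 0.526  -0.211   0.0157] [180.0, 0.0, 91.7] n 5 dyaw 0.0 rz/row -0.0001
[-0.001, -0.0, 0.003]
[-0.001, -0.0, 0.003]
[-0.001, -0.0, 0.003]
[-0.001, -0.0, 0.003]
[-0.001, -0.0, 0.003]
```

View pics/s12.png

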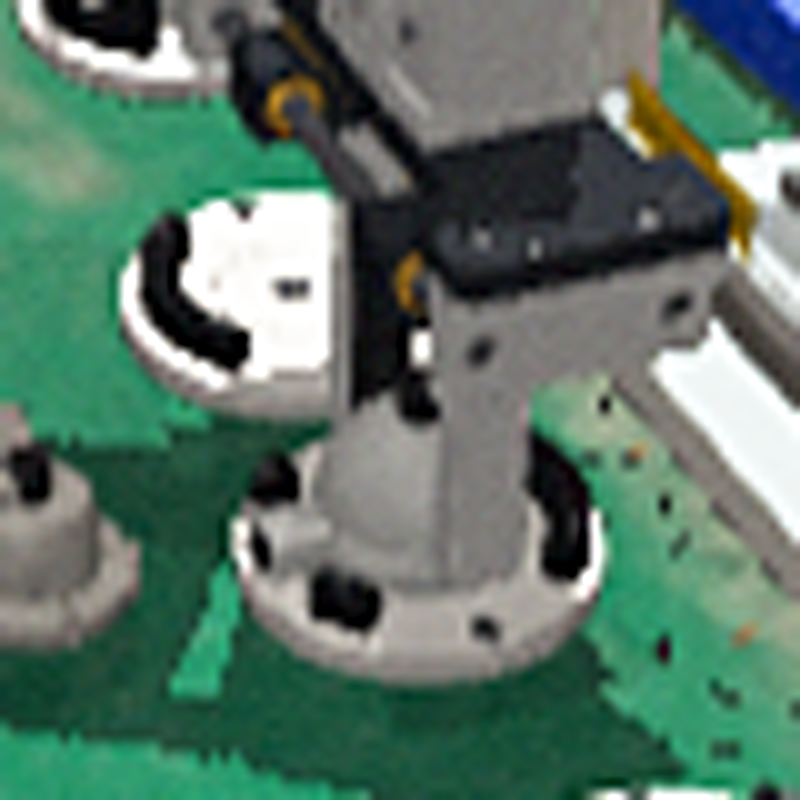

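>>> jog_arm:
  moves:
    - {"slide": [0,0,0.015],"rot": [0,0,0]}
    - {"slide": [0,0,0],"rot": [0,0,0]}
    - {"slide": [0,0,0],"rot": [0,0,0]}
    - {"slide": [0,0,0],"rot": [0,0,0]}
    - {"slide": [0,0,0],"rot": [0,0,0]}

```text
time_s: 17.55
eef_pos: [0.5261, -0.2111, 0.0151]
eef_rot: [180.0, 0.0, 91.7]
ft_force: [-1.0, 0.4, 3.2]
finger_gap: 0.054
```

>>> jog_arm:
  moves:
    - {"slide": [0,0,0],"rot": [0,0,0]}
    - {"slide": [0,0,0],"rot": [0,0,0]}
    - {"slide": [0,0,0],"rot": [0,0,0]}
    - {"slide": [0,0,0],"rot": [0,0,0]}
    - {"slide": [0,0,0],"rot": [0,0,0]}
  gripper: 0.78

```text
time_s: 18.05
eef_pos: [0.5257, -0.2109, 0.0145]
eef_rot: [-180.0, -0.0, 91.7]
ft_force: [0.3, -0.1, 0.0]
finger_gap: 0.0735
```

>>> jog_arm:
  moves:
    - {"slide": [0,0,-0.2],"rot": [0,0,0]}
    - {"slide": [0,0,-0.4],"rot": [0,0,0]}
    - {"slide": [0,0,-0.5],"rot": [0,0,0]}
    - {"slide": [0,0,-0.5],"rot": [0,0,0]}
    - {"slide": [0,0,-0.4],"rot": [0,0,0]}

```text
time_s: 18.55
eef_pos: [0.5264, -0.2113, 0.1172]
eef_rot: [179.9, 0.1, 91.7]
ft_force: [-0.0, -0.5, -0.0]
finger_gap: 0.0731
```

```bash
python3 -c "
from h import *
s=cam('side')
plan(.4214,-.3365,.115,-17.3)
zoom(s['color'],330,245,40,10,'pics/s13.png')
"
```

```text
now [ 0.5283 -0.2124  0.1206] [179.6, 0.3, 91.7] n 15 dyaw -109.0 rz/row 0.0634
[-0.161, -0.147, 0.007]
[-0.179, -0.126, 0.007]
[-0.193, -0.102, 0.007]
[-0.204, -0.077, 0.007]
[-0.212, -0.051, 0.007]
[-0.217, -0.023, 0.007]
[-0.218, 0.004, 0.007]
[-0.216, 0.032, 0.007]
[-0.21, 0.059, 0.007]
[-0.201, 0.085, 0.007]
[-0.189, 0.11, 0.007]
[-0.173, 0.133, 0.007]
[-0.155, 0.154, 0.007]
[-0.134, 0.172, 0.007]
[-0.112, 0.188, 0.007]
```

View pics/s13.png

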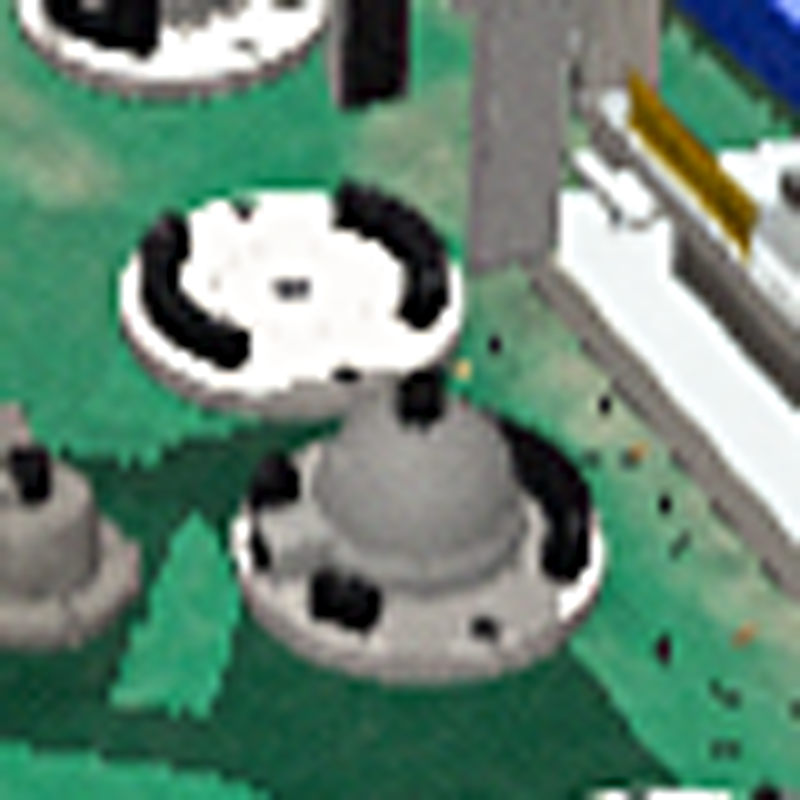

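>>> jog_arm:
  moves:
    - {"slide": [-0.161,-0.147,0],"rot": [0,0,0.063]}
    - {"slide": [-0.179,-0.126,0],"rot": [0,0,0.063]}
    - {"slide": [-0.193,-0.102,0],"rot": [0,0,0.063]}
    - {"slide": [-0.204,-0.077,0],"rot": [0,0,0.063]}
    - {"slide": [-0.212,-0.051,0],"rot": [0,0,0.063]}

```text
time_s: 19.1
eef_pos: [0.4899, -0.2525, 0.1146]
eef_rot: [-180.0, 0.0, 55.3]
ft_force: [-0.2, -0.1, -0.5]
finger_gap: 0.0733
```

>>> jog_arm:
  moves:
    - {"slide": [-0.217,-0.023,0],"rot": [0,0,0.063]}
    - {"slide": [-0.218,0.004,0],"rot": [0,0,0.063]}
    - {"slide": [-0.216,0.032,0],"rot": [0,0,0.063]}
    - {"slide": [-0.21,0.059,0],"rot": [0,0,0.063]}
    - {"slide": [-0.201,0.085,0],"rot": [0,0,0.063]}

```text
time_s: 19.6
eef_pos: [0.4545, -0.2941, 0.1146]
eef_rot: [-180.0, 0.0, 19.2]
ft_force: [-0.6, -0.5, 0.2]
finger_gap: 0.0734
```

>>> jog_arm:
  moves:
    - {"slide": [-0.189,0.11,0],"rot": [0,0,0.063]}
    - {"slide": [-0.173,0.133,0],"rot": [0,0,0.063]}
    - {"slide": [-0.155,0.154,0],"rot": [0,0,0.063]}
    - {"slide": [-0.134,0.172,0],"rot": [0,0,0.063]}
    - {"slide": [-0.112,0.188,0],"rot": [0,0,0.063]}

```text
time_s: 20.1
eef_pos: [0.4193, -0.3358, 0.1146]
eef_rot: [180.0, 0.0, -16.9]
ft_force: [-0.3, -0.2, -0.2]
finger_gap: 0.073
```

>>> jog_arm:
  moves:
    - {"slide": [0,0,0.3],"rot": [0,0,0]}
    - {"slide": [0,0,0.4],"rot": [0,0,0]}
    - {"slide": [0,0,0.3],"rot": [0,0,0]}
    - {"slide": [0,0,0],"rot": [0,0,0]}
    - {"slide": [0,0,0],"rot": [0,0,0]}

```text
time_s: 20.6
eef_pos: [0.4197, -0.3351, 0.0642]
eef_rot: [-180.0, 0.0, -16.5]
ft_force: [-0.1, -0.1, -0.6]
finger_gap: 0.0731
```

```bash
python3 -c "
from h import *
s=cam('side')
plan(.4214,-.3365,.004,-17.3)
zoom(s['color'],310,280,50,8,'pics/s14.png')
"
```

```text
now [ 0.42   -0.3356  0.065 ] [180.0, -0.0, -16.6] n 5 dyaw -0.7 rz/row 0.0013
[0.006, 0.002, 0.244]
[0.006, 0.002, 0.244]
[0.006, 0.002, 0.244]
[0.006, 0.002, 0.244]
[0.006, 0.002, 0.244]
```

View pics/s14.png

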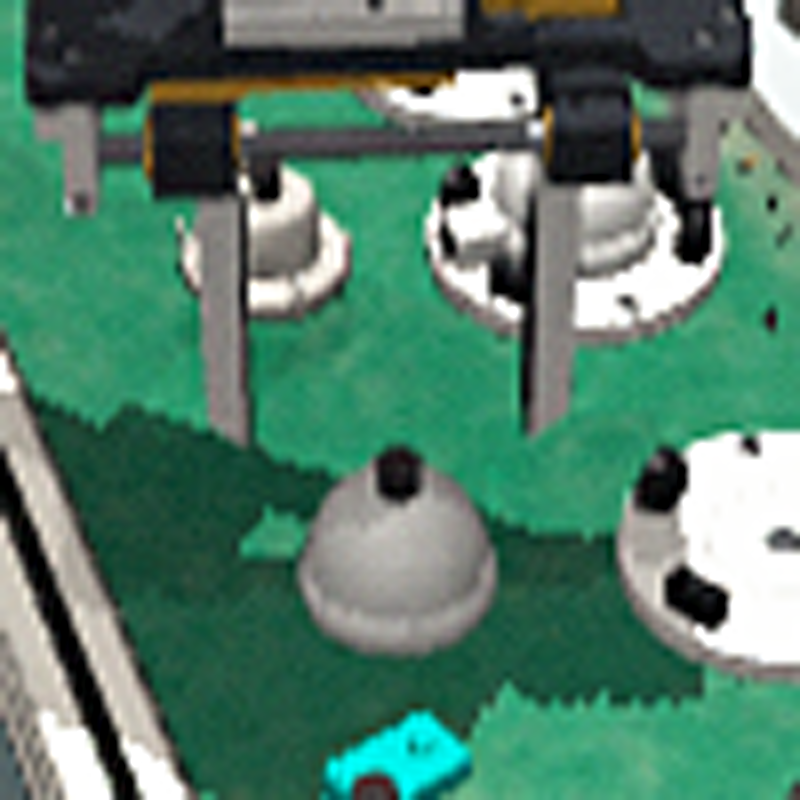

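>>> jog_arm:
  moves:
    - {"slide": [0.02,0.01,0.3],"rot": [0,0,0.003]}
    - {"slide": [0.01,0,0.35],"rot": [0,0,0.003]}
    - {"slide": [0,0,0.3],"rot": [0,0,0]}
    - {"slide": [0,0,0.17],"rot": [0,0,0]}
    - {"slide": [0,0,0.08],"rot": [0,0,0]}

```text
time_s: 21.15
eef_pos: [0.4205, -0.3359, 0.0034]
eef_rot: [-179.9, 0.1, -17.3]
ft_force: [0.5, 0.0, -0.9]
finger_gap: 0.0734
```

>>> jog_arm:
  moves:
    - {"slide": [0,0,0],"rot": [0,0,0]}
    - {"slide": [0,0,0],"rot": [0,0,0]}
    - {"slide": [0,0,0],"rot": [0,0,0]}
    - {"slide": [0,0,0],"rot": [0,0,0]}
    - {"slide": [0,0,0],"rot": [0,0,0]}
  gripper: 0.0
  squeeze: 10

```text
time_s: 21.65
eef_pos: [0.4214, -0.337, 0.0054]
eef_rot: [180.0, -0.1, -17.3]
ft_force: [1.0, 0.0, 2.8]
finger_gap: 0.0539
```

>>> jog_arm:
  moves:
    - {"slide": [0,0,-0.1],"rot": [0,0,0]}
    - {"slide": [0,0,-0.35],"rot": [0,0,0]}
    - {"slide": [0,0,-0.5],"rot": [0,0,0]}
    - {"slide": [0,0,-0.5],"rot": [0,0,0]}
    - {"slide": [0,0,-0.35],"rot": [0,0,0]}
  squeeze: 15

```text
time_s: 22.15
eef_pos: [0.4213, -0.3368, 0.0967]
eef_rot: [179.9, -0.1, -17.3]
ft_force: [0.7, -0.3, -0.9]
finger_gap: 0.0533
```

```bash
python3 -c "
from h import *
plan(.5276,-.3653,.095,79.6)
"
```

```text
now [ 0.4213 -0.3368  0.0967] [179.9, -0.1, -17.3] n 15 dyaw 96.9 rz/row -0.0564
[0.147, -0.006, 0.002]
[0.146, 0.011, 0.002]
[0.144, 0.027, 0.002]
[0.14, 0.043, 0.002]
[0.135, 0.059, 0.002]
[0.127, 0.073, 0.002]
[0.118, 0.087, 0.002]
[0.107, 0.1, 0.002]
[0.096, 0.111, 0.002]
[0.082, 0.121, 0.002]
[0.068, 0.13, 0.002]
[0.053, 0.137, 0.002]
[0.037, 0.142, 0.002]
[0.021, 0.145, 0.002]
[0.005, 0.147, 0.002]
```

>>> jog_arm:
  moves:
    - {"slide": [0.147,-0.006,0],"rot": [0,0,-0.056]}
    - {"slide": [0.146,0.011,0],"rot": [0,0,-0.056]}
    - {"slide": [0.144,0.027,0],"rot": [0,0,-0.056]}
    - {"slide": [0.14,0.043,0],"rot": [0,0,-0.056]}
    - {"slide": [0.135,0.059,0],"rot": [0,0,-0.056]}

```text
time_s: 22.65
eef_pos: [0.4565, -0.3459, 0.0948]
eef_rot: [-180.0, 0.0, 15.0]
ft_force: [0.5, 0.9, -1.1]
finger_gap: 0.0539
```

>>> jog_arm:
  moves:
    - {"slide": [0.127,0.073,0],"rot": [0,0,-0.056]}
    - {"slide": [0.118,0.087,0],"rot": [0,0,-0.056]}
    - {"slide": [0.107,0.1,0],"rot": [0,0,-0.056]}
    - {"slide": [0.096,0.111,0],"rot": [0,0,-0.056]}
    - {"slide": [0.082,0.121,0],"rot": [0,0,-0.056]}

```text
time_s: 23.15
eef_pos: [0.4918, -0.3555, 0.0948]
eef_rot: [-180.0, -0.0, 47.1]
ft_force: [-0.4, 0.1, -1.0]
finger_gap: 0.0533
```

>>> jog_arm:
  moves:
    - {"slide": [0.068,0.13,0],"rot": [0,0,-0.056]}
    - {"slide": [0.053,0.137,0],"rot": [0,0,-0.056]}
    - {"slide": [0.037,0.142,0],"rot": [0,0,-0.056]}
    - {"slide": [0.021,0.145,0],"rot": [0,0,-0.056]}
    - {"slide": [0.005,0.147,0],"rot": [0,0,-0.056]}

```text
time_s: 23.65
eef_pos: [0.5271, -0.3654, 0.0947]
eef_rot: [-180.0, -0.0, 79.2]
ft_force: [0.8, -0.7, -0.4]
finger_gap: 0.0531
```

>>> jog_arm:
  moves:
    - {"slide": [0,0,0.2],"rot": [0,0,0]}
    - {"slide": [0,0,0.2],"rot": [0,0,0]}
    - {"slide": [0,0,0.2],"rot": [0,0,0]}
    - {"slide": [0,0,0],"rot": [0,0,0]}
    - {"slide": [0,0,0],"rot": [0,0,0]}

```text
time_s: 24.15
eef_pos: [0.5265, -0.3652, 0.064]
eef_rot: [-179.9, -0.0, 78.9]
ft_force: [0.6, -0.5, -0.3]
finger_gap: 0.0535
```

```bash
python3 -c "
from h import *
s=cam('side');t=cam('top')
plan(.5276,-.3653,.0155,79.6)
zoom(s['color'],355,275,50,8,'pics/s15.png')
zoom(t['color'],320,225,60,7,'pics/t15.png')
"
```

```text
now [ 0.5272 -0.3657  0.0651] [180.0, 0.0, 78.9] n 5 dyaw 0.7 rz/row -0.0012
[0.002, 0.001, 0.198]
[0.002, 0.001, 0.198]
[0.002, 0.001, 0.198]
[0.002, 0.001, 0.198]
[0.002, 0.001, 0.198]
```

View pics/s15.png

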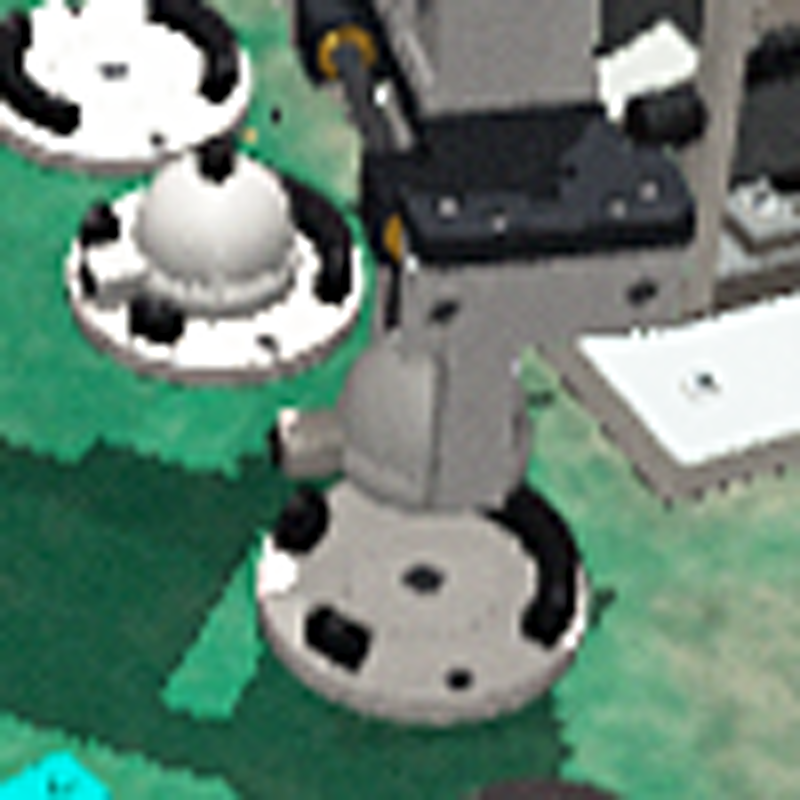

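View pics/t15.png

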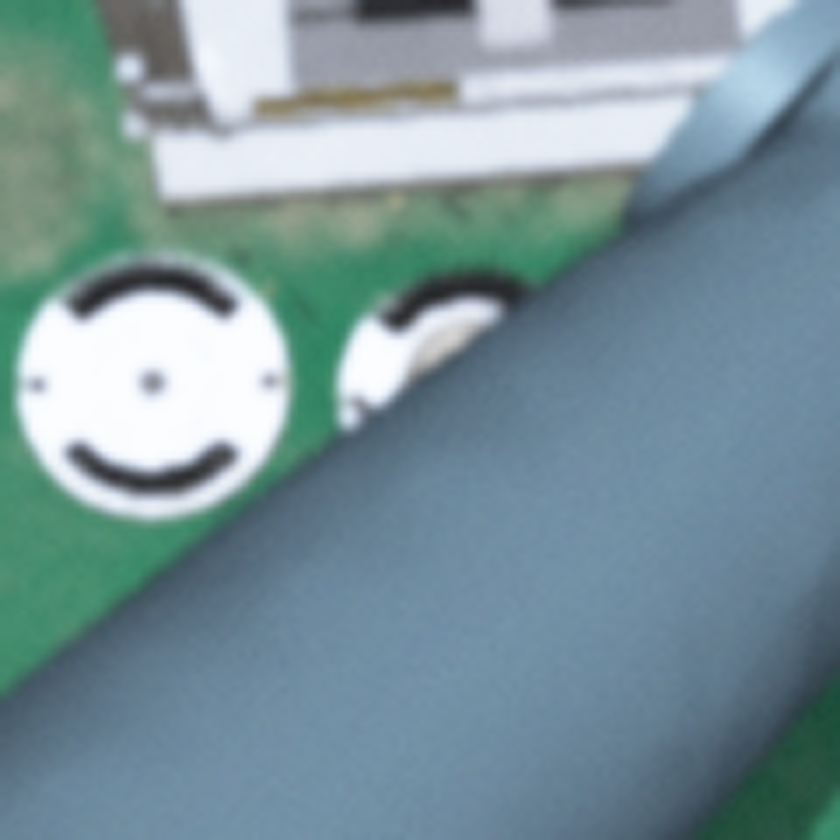

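>>> jog_arm:
  moves:
    - {"slide": [0.01,0.01,0.25],"rot": [0,0,-0.003]}
    - {"slide": [0,0,0.25],"rot": [0,0,-0.003]}
    - {"slide": [0,0,0.2],"rot": [0,0,0]}
    - {"slide": [0,0,0.15],"rot": [0,0,0]}
    - {"slide": [0,0,0.07],"rot": [0,0,0]}

```text
time_s: 24.75
eef_pos: [0.527, -0.3645, 0.0171]
eef_rot: [-179.9, -0.1, 79.6]
ft_force: [-0.1, -0.1, 0.3]
finger_gap: 0.0534
```

>>> jog_arm:
  moves:
    - {"slide": [0,0,0.03],"rot": [0,0,0]}
    - {"slide": [0,0,0.03],"rot": [0,0,0]}
    - {"slide": [0,0,0.015],"rot": [0,0,0]}
    - {"slide": [0,0,0],"rot": [0,0,0]}
    - {"slide": [0,0,0],"rot": [0,0,0]}

```text
time_s: 25.25
eef_pos: [0.5279, -0.3654, 0.0155]
eef_rot: [180.0, 0.0, 79.6]
ft_force: [0.4, 0.5, 0.1]
finger_gap: 0.0537
```

```bash
python3 -c "
from h import *
s=cam('side')
plan(.5276,-.3653,.0155,79.6)
zoom(s['color'],355,285,40,10,'pics/s16.png')
"
```

```text
now [ 0.5279 -0.3654  0.0154] [180.0, 0.0, 79.6] n 5 dyaw -0.0 rz/row 0.0001
[0.0, -0.001, -0.0]
[0.0, -0.001, -0.0]
[0.0, -0.001, -0.0]
[0.0, -0.001, -0.0]
[0.0, -0.001, -0.0]
```

View pics/s16.png

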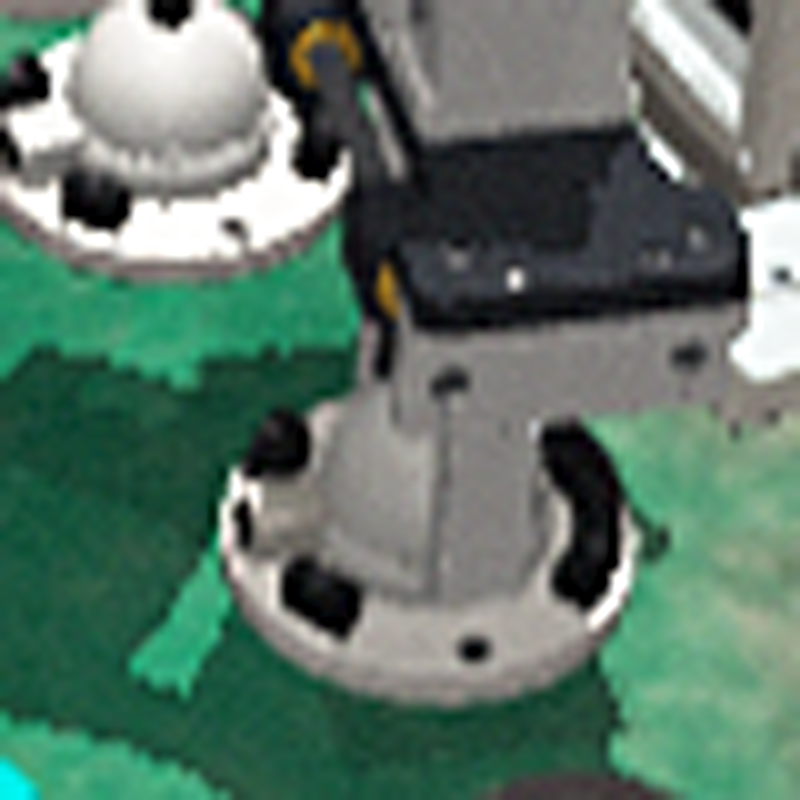

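Port lies in the opening. Releasing.

>>> jog_arm:
  moves:
    - {"slide": [0,0,0.01],"rot": [0,0,0]}
    - {"slide": [0,0,0],"rot": [0,0,0]}
    - {"slide": [0,0,0],"rot": [0,0,0]}
    - {"slide": [0,0,0],"rot": [0,0,0]}
    - {"slide": [0,0,0],"rot": [0,0,0]}
  gripper: 0.78

```text
time_s: 25.8
eef_pos: [0.5276, -0.3651, 0.0144]
eef_rot: [180.0, -0.0, 79.6]
ft_force: [-0.3, 0.1, 0.2]
finger_gap: 0.0733
```

>>> jog_arm:
  moves:
    - {"slide": [0,0,-0.2],"rot": [0,0,0]}
    - {"slide": [0,0,-0.4],"rot": [0,0,0]}
    - {"slide": [0,0,-0.5],"rot": [0,0,0]}
    - {"slide": [0,0,-0.5],"rot": [0,0,0]}
    - {"slide": [0,0,-0.4],"rot": [0,0,0]}

```text
time_s: 26.3
eef_pos: [0.5281, -0.3656, 0.117]
eef_rot: [179.9, 0.1, 79.6]
ft_force: [0.2, -0.1, -0.3]
finger_gap: 0.0738
```

```bash
python3 -c "
from h import *
s=cam('side');t=cam('top')
plan(.4305,-.187,.115,6)
zoom(s['color'],355,285,40,10,'pics/s17.png')
print(s['xyz'])
"
```

```text
now [ 0.5296 -0.367   0.119 ] [179.6, 0.2, 79.6] n 10 dyaw -73.6 rz/row 0.0643
[0.318, -0.26, 0.008]
[0.283, -0.298, 0.008]
[0.242, -0.332, 0.008]
[0.197, -0.36, 0.008]
[0.15, -0.383, 0.008]
[0.099, -0.399, 0.008]
[0.047, -0.408, 0.008]
[-0.005, -0.411, 0.008]
[-0.058, -0.407, 0.008]
[-0.11, -0.396, 0.008]
[ 0.178524   -1.02471344  0.69598215]
```

View pics/s17.png

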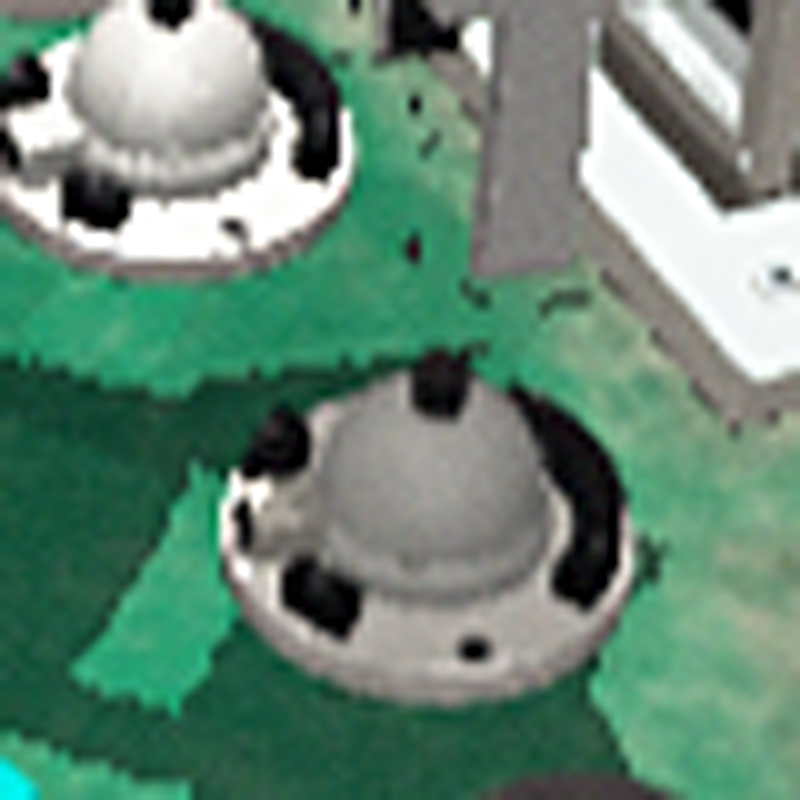

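>>> jog_arm:
  moves:
    - {"slide": [0.318,-0.26,0],"rot": [0,0,0.058]}
    - {"slide": [0.283,-0.298,0],"rot": [0,0,0.058]}
    - {"slide": [0.242,-0.332,0],"rot": [0,0,0.058]}
    - {"slide": [0.197,-0.36,0],"rot": [0,0,0.058]}
    - {"slide": [0.15,-0.383,0],"rot": [0,0,0.058]}
  gripper: 0.69

```text
time_s: 26.9
eef_pos: [0.4749, -0.2753, 0.1134]
eef_rot: [-179.9, 0.0, 46.1]
ft_force: [0.3, 0.2, -0.4]
finger_gap: 0.065
```

>>> jog_arm:
  moves:
    - {"slide": [0.12,-0.39,0],"rot": [0,0,0.058]}
    - {"slide": [0.075,-0.4,0],"rot": [0,0,0.058]}
    - {"slide": [0.03,-0.41,0],"rot": [0,0,0.058]}
    - {"slide": [-0.015,-0.41,0],"rot": [0,0,0.058]}
    - {"slide": [-0.06,-0.4,0],"rot": [0,0,0.058]}

```text
time_s: 27.4
eef_pos: [0.4256, -0.1859, 0.1135]
eef_rot: [-179.9, 0.1, 12.9]
ft_force: [-0.5, -0.7, 0.2]
finger_gap: 0.0647
```

>>> jog_arm:
  moves:
    - {"slide": [0,0,0.3],"rot": [0,0,0]}
    - {"slide": [0,0,0.4],"rot": [0,0,0]}
    - {"slide": [0,0,0.3],"rot": [0,0,0]}
    - {"slide": [0,0,0],"rot": [0,0,0]}
    - {"slide": [0,0,0],"rot": [0,0,0]}

```text
time_s: 27.9
eef_pos: [0.4263, -0.1868, 0.0641]
eef_rot: [-179.9, 0.0, 13.2]
ft_force: [1.2, -0.8, 0.4]
finger_gap: 0.0645
```

```bash
python3 -c "
from h import *
s=cam('side');t=cam('top')
print(onz(t,318.5,259.8,.008))
plan(.4305,-.187,.004,13)
zoom(s['color'],295,245,40,10,'pics/s18.png')
print(bot.sense()['finger_gap'])
"
```

```text
[ 0.43080455 -0.18721628]
now [ 0.4271 -0.1874  0.0651] [179.9, -0.0, 13.2] n 5 dyaw -0.2 rz/row 0.0003
[0.014, 0.002, 0.245]
[0.014, 0.001, 0.245]
[0.014, 0.001, 0.245]
[0.014, 0.001, 0.245]
[0.014, 0.001, 0.245]
0.06498700519969561
```

View pics/s18.png

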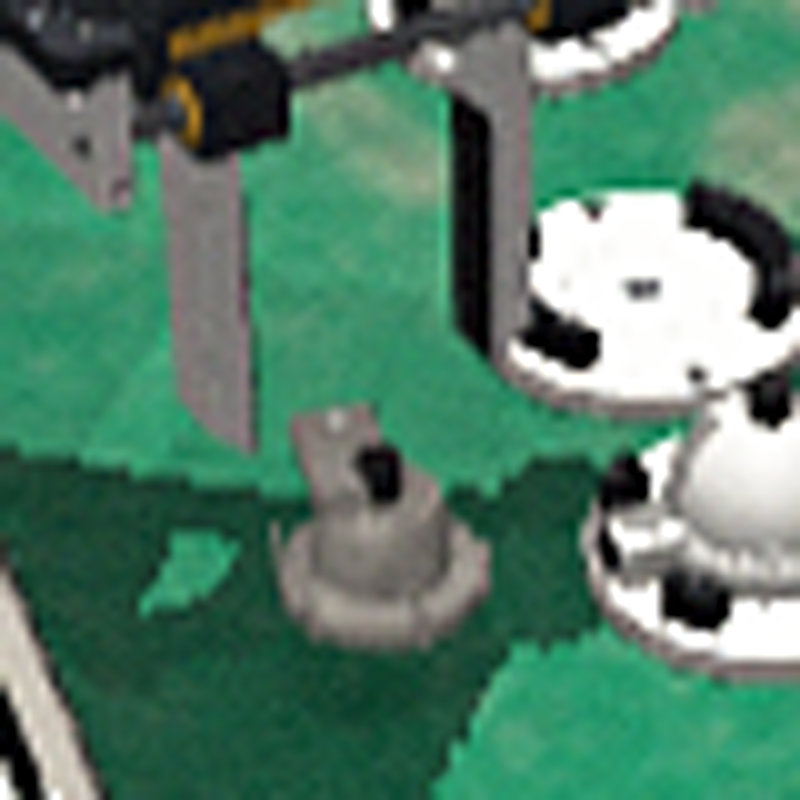

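>>> jog_arm:
  moves:
    - {"slide": [0.04,0,0.3],"rot": [0,0,0]}
    - {"slide": [0.03,0,0.35],"rot": [0,0,0]}
    - {"slide": [0,0,0.3],"rot": [0,0,0]}
    - {"slide": [0,0,0.17],"rot": [0,0,0]}
    - {"slide": [0,0,0.09],"rot": [0,0,0]}

```text
time_s: 28.5
eef_pos: [0.4302, -0.1864, 0.0039]
eef_rot: [180.0, -0.0, 13.2]
ft_force: [-0.1, 0.3, -0.6]
finger_gap: 0.0652
```

>>> jog_arm:
  moves:
    - {"slide": [0,0,0],"rot": [0,0,0]}
    - {"slide": [0,0,0],"rot": [0,0,0]}
    - {"slide": [0,0,0],"rot": [0,0,0]}
    - {"slide": [0,0,0],"rot": [0,0,0]}
    - {"slide": [0,0,0],"rot": [0,0,0]}
  gripper: 0.0
  squeeze: 10

```text
time_s: 29.0
eef_pos: [0.4306, -0.1867, 0.0046]
eef_rot: [179.9, -0.0, 13.2]
ft_force: [1.0, 0.5, 3.6]
finger_gap: 0.0506
```

>>> jog_arm:
  moves:
    - {"slide": [0,0,-0.1],"rot": [0,0,0]}
    - {"slide": [0,0,-0.35],"rot": [0,0,0]}
    - {"slide": [0,0,-0.5],"rot": [0,0,0]}
    - {"slide": [0,0,-0.5],"rot": [0,0,0]}
    - {"slide": [0,0,-0.35],"rot": [0,0,0]}
  squeeze: 15

```text
time_s: 29.5
eef_pos: [0.4304, -0.1865, 0.0958]
eef_rot: [179.9, -0.1, 13.2]
ft_force: [0.8, -0.5, -0.8]
finger_gap: 0.0501
```

```bash
python3 -c "
from h import *
s=cam('side')
plan(.5338,-.0988,.095,89)
zoom(s['color'],295,235,45,9,'pics/s19.png')
print(bot.sense()['finger_gap'])
"
```

```text
now [ 0.432  -0.1876  0.0983] [179.7, -0.2, 13.2] n 15 dyaw 75.8 rz/row -0.0441
[0.159, -0.084, 0.004]
[0.166, -0.07, 0.004]
[0.172, -0.055, 0.004]
[0.176, -0.04, 0.004]
[0.179, -0.024, 0.004]
[0.18, -0.008, 0.004]
[0.18, 0.008, 0.004]
[0.179, 0.023, 0.004]
[0.176, 0.039, 0.004]
[0.172, 0.054, 0.004]
[0.166, 0.069, 0.004]
[0.16, 0.084, 0.004]
[0.152, 0.097, 0.004]
[0.142, 0.11, 0.004]
[0.132, 0.123, 0.004]
0.05025106265674155
```

View pics/s19.png

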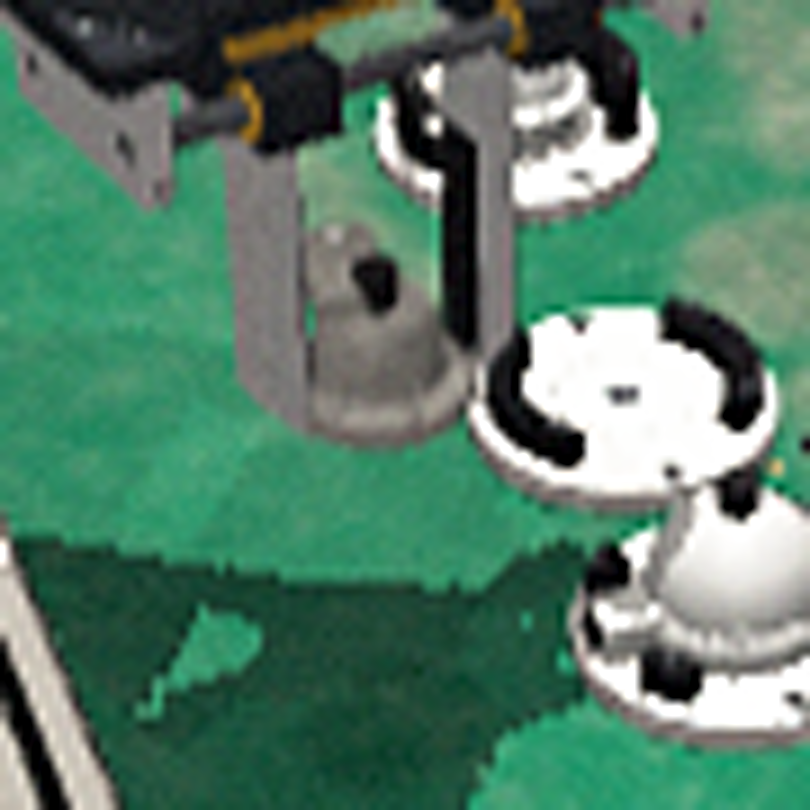

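>>> jog_arm:
  moves:
    - {"slide": [0.159,-0.084,0],"rot": [0,0,-0.044]}
    - {"slide": [0.166,-0.07,0],"rot": [0,0,-0.044]}
    - {"slide": [0.172,-0.055,0],"rot": [0,0,-0.044]}
    - {"slide": [0.176,-0.04,0],"rot": [0,0,-0.044]}
    - {"slide": [0.179,-0.024,0],"rot": [0,0,-0.044]}

```text
time_s: 30.05
eef_pos: [0.4639, -0.1562, 0.0933]
eef_rot: [-179.9, 0.0, 38.6]
ft_force: [0.6, 1.4, 0.1]
finger_gap: 0.0504
```

>>> jog_arm:
  moves:
    - {"slide": [0.18,-0.008,0],"rot": [0,0,-0.044]}
    - {"slide": [0.18,0.008,0],"rot": [0,0,-0.044]}
    - {"slide": [0.179,0.023,0],"rot": [0,0,-0.044]}
    - {"slide": [0.176,0.039,0],"rot": [0,0,-0.044]}
    - {"slide": [0.172,0.054,0],"rot": [0,0,-0.044]}

```text
time_s: 30.55
eef_pos: [0.4978, -0.1266, 0.0932]
eef_rot: [-179.9, -0.0, 63.8]
ft_force: [0.4, -0.1, -0.4]
finger_gap: 0.05
```

>>> jog_arm:
  moves:
    - {"slide": [0.166,0.069,0],"rot": [0,0,-0.044]}
    - {"slide": [0.16,0.084,0],"rot": [0,0,-0.044]}
    - {"slide": [0.152,0.097,0],"rot": [0,0,-0.044]}
    - {"slide": [0.142,0.11,0],"rot": [0,0,-0.044]}
    - {"slide": [0.132,0.123,0],"rot": [0,0,-0.044]}

```text
time_s: 31.05
eef_pos: [0.5318, -0.0971, 0.0932]
eef_rot: [-179.9, -0.0, 89.0]
ft_force: [-0.7, -0.4, -1.1]
finger_gap: 0.0506
```

>>> jog_arm:
  moves:
    - {"slide": [0,0,0.2],"rot": [0,0,0]}
    - {"slide": [0,0,0.2],"rot": [0,0,0]}
    - {"slide": [0,0,0.2],"rot": [0,0,0]}
    - {"slide": [0,0,0],"rot": [0,0,0]}
    - {"slide": [0,0,0],"rot": [0,0,0]}

```text
time_s: 31.55
eef_pos: [0.5315, -0.0976, 0.0633]
eef_rot: [-179.9, -0.0, 88.8]
ft_force: [0.7, -0.2, -0.3]
finger_gap: 0.0506
```

```bash
python3 -c "
from h import *
s=cam('side')
plan(.5338,-.0988,.015,89)
zoom(s['color'],315,220,45,9,'pics/s20.png')
"
```

```text
now [ 0.5319 -0.0978  0.0639] [-180.0, -0.0, 88.8] n 5 dyaw 0.2 rz/row -0.0004
[-0.004, 0.008, 0.196]
[-0.004, 0.008, 0.196]
[-0.004, 0.008, 0.196]
[-0.004, 0.008, 0.196]
[-0.004, 0.007, 0.196]
```

View pics/s20.png

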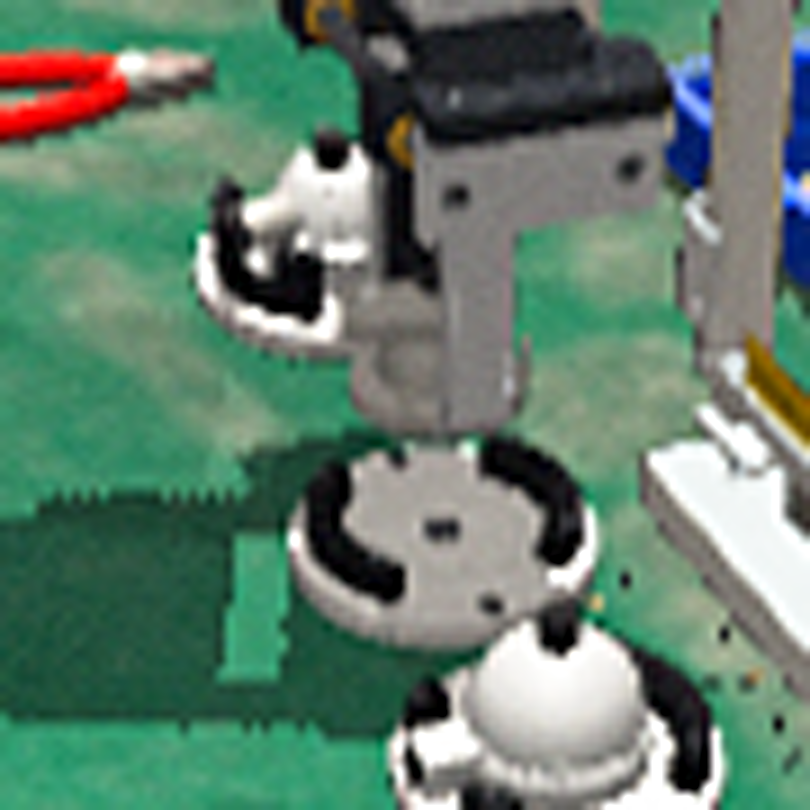

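>>> jog_arm:
  moves:
    - {"slide": [-0.01,0.02,0.25],"rot": [0,0,0]}
    - {"slide": [-0.01,0.02,0.25],"rot": [0,0,0]}
    - {"slide": [0,0,0.2],"rot": [0,0,0]}
    - {"slide": [0,0,0.15],"rot": [0,0,0]}
    - {"slide": [0,0,0.06],"rot": [0,0,0]}

```text
time_s: 32.1
eef_pos: [0.5332, -0.0982, 0.017]
eef_rot: [-179.9, -0.0, 88.8]
ft_force: [-1.2, 1.1, -1.0]
finger_gap: 0.0501
```

>>> jog_arm:
  moves:
    - {"slide": [0,0,0.03],"rot": [0,0,0]}
    - {"slide": [0,0,0.03],"rot": [0,0,0]}
    - {"slide": [0,0,0.015],"rot": [0,0,0]}
    - {"slide": [0,0,0],"rot": [0,0,0]}
    - {"slide": [0,0,0],"rot": [0,0,0]}

```text
time_s: 32.6
eef_pos: [0.5343, -0.0987, 0.015]
eef_rot: [180.0, 0.0, 88.8]
ft_force: [0.8, 0.0, -0.3]
finger_gap: 0.0504
```

```bash
python3 -c "
from h import *
s=cam('side')
plan(.5338,-.0988,.0145,89)
zoom(s['color'],315,225,40,10,'pics/s21.png')
"
```

```text
now [ 0.5342 -0.0987  0.015 ] [180.0, 0.0, 88.8] n 5 dyaw 0.2 rz/row -0.0003
[-0.001, -0.002, 0.002]
[-0.001, -0.002, 0.002]
[-0.001, -0.002, 0.002]
[-0.001, -0.002, 0.002]
[-0.001, -0.002, 0.002]
```

View pics/s21.png

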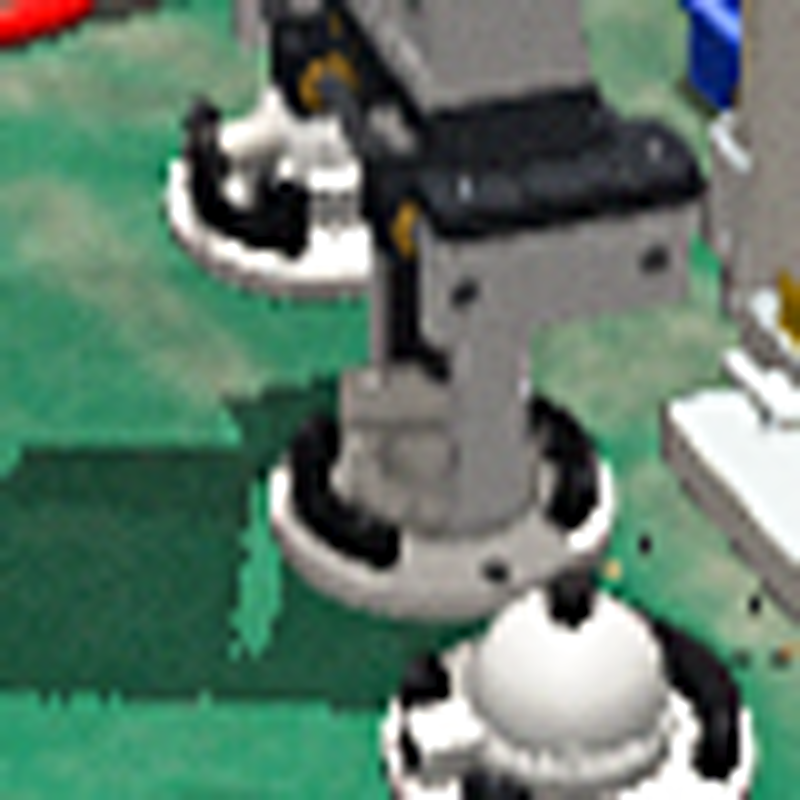

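>>> jog_arm:
  moves:
    - {"slide": [0,0,0.01],"rot": [0,0,0]}
    - {"slide": [0,0,0],"rot": [0,0,0]}
    - {"slide": [0,0,0],"rot": [0,0,0]}
    - {"slide": [0,0,0],"rot": [0,0,0]}
    - {"slide": [0,0,0],"rot": [0,0,0]}
  gripper: 0.72

```text
time_s: 33.15
eef_pos: [0.534, -0.0986, 0.0142]
eef_rot: [180.0, 0.0, 88.8]
ft_force: [-0.2, -0.0, -0.2]
finger_gap: 0.0676
```

>>> jog_arm:
  moves:
    - {"slide": [0,0,-0.2],"rot": [0,0,0]}
    - {"slide": [0,0,-0.5],"rot": [0,0,0]}
    - {"slide": [0,0,-0.8],"rot": [0,0,0]}
    - {"slide": [0,0,-0.8],"rot": [0,0,0]}
    - {"slide": [0,0,-0.8],"rot": [0,0,0]}

```text
time_s: 33.65
eef_pos: [0.5338, -0.0985, 0.1715]
eef_rot: [180.0, 0.0, 88.8]
ft_force: [-0.2, 0.4, 0.1]
finger_gap: 0.0675
```

```bash
python3 -c "
from h import *
plan(.28,.5,.2,65)
"
```

```text
now [ 0.5338 -0.0985  0.1715] [180.0, 0.0, 88.8] n 20 dyaw -23.8 rz/row 0.0104
[0.593, -0.266, -0.028]
[0.587, -0.278, -0.028]
[0.582, -0.291, -0.028]
[0.575, -0.303, -0.028]
[0.569, -0.315, -0.028]
[0.562, -0.326, -0.028]
[0.555, -0.338, -0.028]
[0.548, -0.349, -0.028]
[0.541, -0.361, -0.028]
[0.533, -0.372, -0.028]
[0.525, -0.383, -0.028]
[0.517, -0.394, -0.028]
[0.509, -0.404, -0.028]
[0.501, -0.415, -0.028]
[0.492, -0.425, -0.028]
[0.483, -0.435, -0.028]
[0.474, -0.445, -0.028]
[0.464, -0.455, -0.028]
[0.455, -0.465, -0.028]
[0.445, -0.474, -0.028]
```

>>> jog_arm:
  moves:
    - {"slide": [0.6,-0.26,-0.05],"rot": [0,0,0]}
    - {"slide": [0.6,-0.26,-0.05],"rot": [0,0,0]}
    - {"slide": [0.6,-0.26,-0.05],"rot": [0,0,0]}
    - {"slide": [0.6,-0.26,-0.05],"rot": [0,0,0]}
    - {"slide": [0.6,-0.26,-0.05],"rot": [0,0,0]}

```text
time_s: 34.15
eef_pos: [0.4716, 0.0538, 0.1827]
eef_rot: [179.9, 0.0, 88.8]
ft_force: [0.2, -0.1, -0.1]
finger_gap: 0.0674
```

>>> jog_arm:
  moves:
    - {"slide": [0.6,-0.26,-0.05],"rot": [0,0,0]}
    - {"slide": [0.6,-0.26,-0.05],"rot": [0,0,0]}
    - {"slide": [0.6,-0.26,-0.05],"rot": [0,0,0]}
    - {"slide": [0.6,-0.26,-0.05],"rot": [0,0,0]}
    - {"slide": [0.6,-0.26,-0.05],"rot": [0,0,0]}

```text
time_s: 34.65
eef_pos: [0.4097, 0.2052, 0.1952]
eef_rot: [179.9, -0.0, 88.8]
ft_force: [0.4, -0.1, -1.2]
finger_gap: 0.0681
```

>>> jog_arm:
  moves:
    - {"slide": [0.6,-0.26,0],"rot": [0,0,0]}
    - {"slide": [0.6,-0.26,0],"rot": [0,0,0]}
    - {"slide": [0.6,-0.26,0],"rot": [0,0,0]}
    - {"slide": [0.6,-0.26,0],"rot": [0,0,0]}
    - {"slide": [0.6,-0.26,0],"rot": [0,0,0]}

```text
time_s: 35.15
eef_pos: [0.3478, 0.3566, 0.1951]
eef_rot: [179.9, -0.0, 88.8]
ft_force: [-0.2, 0.3, -0.4]
finger_gap: 0.0677
```

>>> jog_arm:
  moves:
    - {"slide": [0.6,-0.26,0],"rot": [0,0,0]}
    - {"slide": [0.6,-0.26,0],"rot": [0,0,0]}
    - {"slide": [0.6,-0.26,0],"rot": [0,0,0]}
    - {"slide": [0.4,-0.15,0],"rot": [0,0,0]}
    - {"slide": [0.2,-0.1,0],"rot": [0,0,0]}

```text
time_s: 35.65
eef_pos: [0.2987, 0.4778, 0.1949]
eef_rot: [180.0, -0.0, 88.9]
ft_force: [0.1, -0.1, 0.6]
finger_gap: 0.0675
```

```bash
python3 - <<'E'
from h import *
s=cam('side');t=cam('top')
cv2.imwrite("pics/tf0.png",t["color"])
a=t['color'][185:295,185:315];cv2.imwrite("pics/tf1.png",cv2.resize(a,None,fx=6,fy=5.4*6/5.4/1,interpolation=cv2.INTER_CUBIC)[:600])
a=t['color'][185:285,295:425];cv2.imwrite("pics/tf2.png",cv2.resize(a,None,fx=6,fy=6,interpolation=cv2.INTER_CUBIC))
a=s['color'][160:380,230:410];cv2.imwrite("pics/sf.png",cv2.resize(a,None,fx=2.7,fy=2.7,interpolation=cv2.INTER_CUBIC))
o=cv2.imread("pics/top0.png")
for n,(x0,x1,y0,y1) in {"spool":(430,475,205,250),"cutters":(135,175,205,280)}.items():
    print(n,np.abs(t["color"][y0:y1,x0:x1].astype(int)-o[y0:y1,x0:x1]).mean())
E
```

```text
spool 2.5465020576131687
cutters 2.663222222222222
```

View pics/tf1.png

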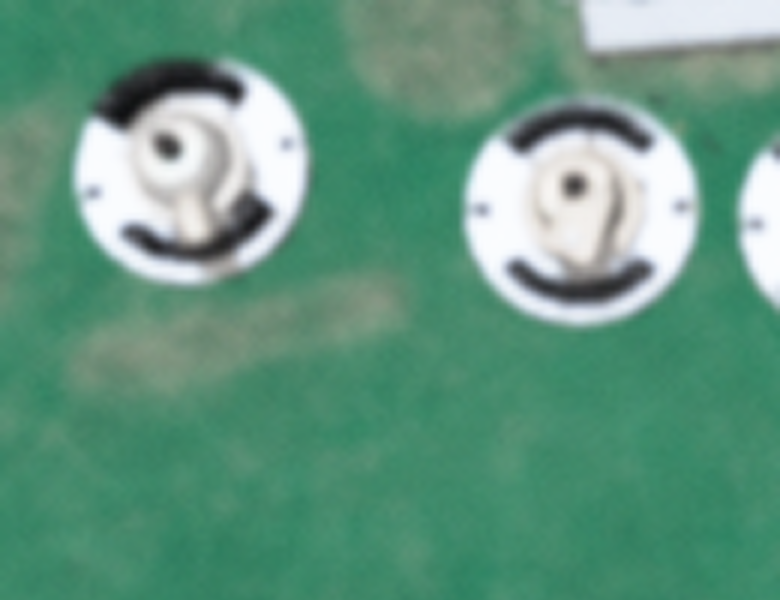

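View pics/tf2.png

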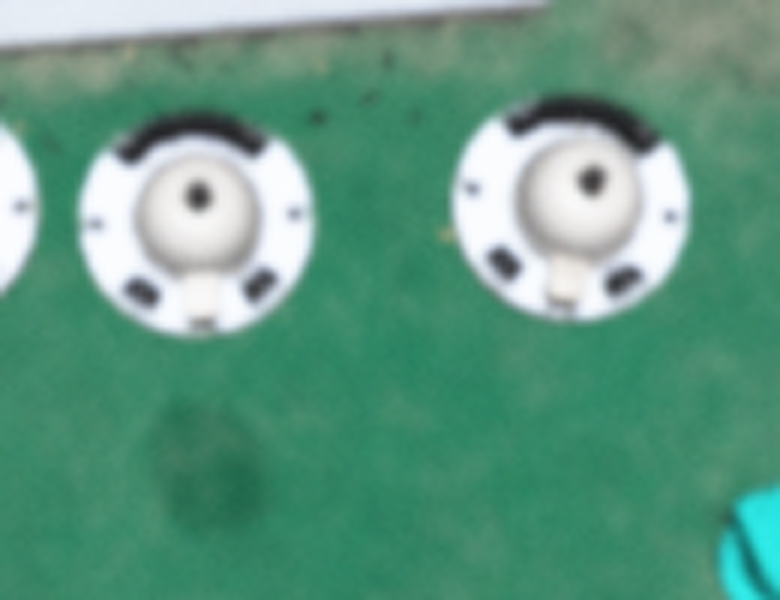

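View pics/sf.png

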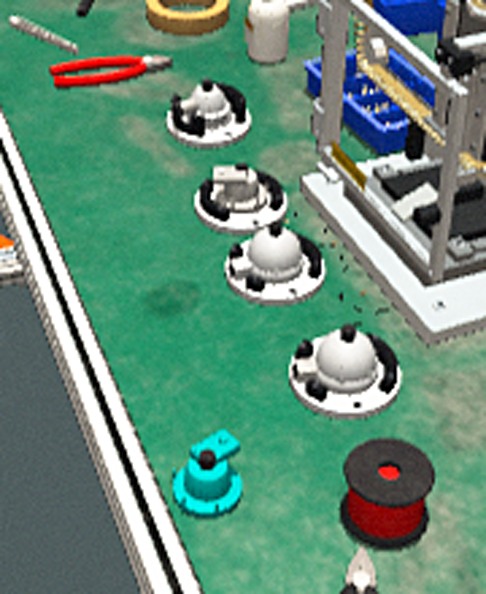

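```bash
python3 - <<'E'
from h import *
t=cam('top')
for n,u,v,z,c,yw in(("sp",185+168/6,185+147/6,.056,(.5557,.0622),12.9),("elb",185+575/6,185+184/6,.049,(.5338,-.0988),-.9),("dA",295+199/6,185+196/6,.057,(.526,-.2113),1.7),("dB",295+592/6,185+181/6,.057,(.5276,-.3653),-10.4)):
    p=spot(t,u-.4,v-.4,3);d=onz(t,*p,z)-c;a=np.radians(yw);print(n,(d@[np.cos(a),np.sin(a)]*1000).round(1),(d@[-np.sin(a),np.cos(a)]*1000).round(1))
for n,u,v,c in(("dA",295+203/6,185+318/6,(.526,-.2113)),("dB",295+563/6,185+300/6,(.5276,-.3653))):
    d=onz(t,u-.4,v-.4,.02)-c;print(n,np.degrees(np.arctan2(d[1],d[0])).round(1))
from bench import close_job
print(close_job())
E
```

```text
sp -3.0 -1.2
elb -0.0 -1.1
dA -1.9 -0.6
dB -1.8 -0.9
dA -178.1
dB 169.6
the job is handed in; nothing more can be done
None
```

All four housings are in their nests and I've handed the job in. The robot's clock read about 36 s of the 109 s allowed.

- **Placement:** the thick-port housing went into the tall nest and the flanged elbow into the closed nest. The left dome went into the left open-front nest and the right dome into the right one.
- **Centring:** in the last top picture the housing axes were within about 3.3 mm of their nest centres, against the 11 mm allowed.
- **Ports:** both dome ports lie in their openings, within about 1° of the nest direction. The thick port lies over its low step; I checked that by eye only.
- **Standing flat:** in the side view all four stand upright on the plates. I judged tilt and height by eye.
- **Bystanders:** the spool and the cutters look unchanged from the first picture, apart from image noise.
- **Camera disagreement:** the side camera differed from the top one by about 3–5 mm, mainly in y, or about 3 mm low in height. I therefore took horizontal positions from the top camera.

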